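Change over the tea boxes

ROBOT

A 6-joint arm with a two-finger parallel gripper is mounted at the origin on a cart in front of the work surface, level with it; the furniture and walls round the work are solid. World frame = base frame: x ahead of the robot, y to its left, z up, the work surface at z = 0. Lengths are in m, angles in rad, forces in N, time in s.
With the tool pointing down it reaches from about 0.375 to 0.925 m from the base axis. Payload 5.7 kg.
Tool frame: the origin (TCP) lies midway between the tips of the shut fingers; the grasp point (between the pads) lies hold_point_z behind it (hold_point_z is the distance from the TCP to the grasp point, in m); z points along the fingers, y is the direction in which the jaws open and shut (so a half turn about z gives the same grasp; the last joint's range is limited). The gripper opens to 88 mm and grips with 3 to 60 N. Pads are 20 mm wide; open, the fingers measure 115 mm over their backs; the gripper's body (75 mm by 178 mm) begins 61 mm behind the grasp point.
Start: joints at [-1.34, 0.359, 1.51, -0, 1.272, -0.115], TCP at [0.203, -0.564, 0.223] pointing down, gripper open.
Joint ranges: [-2.97, 2.97], [-1.01, 2.36], [0.21, 2.38], [-0.96, 4.11], [0.2, 2.71], [-2.98, 2.98]. Speed limits (rad/s): [2.39, 2.39, 3.14, 3.14, 3.14, 3.14].

INTERFACE

Orientations are given as a rotation vector (axis times angle).
In Python, from workcell import * gives the robot as it stands.
- The arm moves only by the shell command python3 -m inch 'ROWS'. ROWS is JSON, a list that holds one entry, the list of rows, each a list of 7 numbers: the shift along the world's x, y, z in cm, then the turn, a rotation vector about the world's x, y, z in rad, then the finger opening in cm, from 0 to 8.78. In form: [[[x, y, z, ax, ay, az, claw], ...]]. A call has 1 to 5 rows; each row shifts and turns the commanded pose from where the row before left it; what a row does not reach is not made up. A row lasts 1/10 s, in which the tool goes at most 50 mm and 8.59 degrees, less where a joint would pass 70% of its speed; a pose out of reach is approached as far as the arm can. A call is refused whole if a number of a shift passes 5 or a number of a turn 0.15, either way. A call with a gripper value outside its range is refused whole. The fingers move at their own pace and stop on an object; the grip force is fixed at half the most. Time passes only in rows, so rows that do not move let the fingers close. It gives the time, the measured TCP pose, the force and the opening at its end, in the units of the state.
- read_state(): the state, without advancing time (a new reading comes with each control period).
- get_image(name): name is "scene" or "top" or "wrist"; returns the picture (420x560x3 uint8, red, green, blue); there is no depth.
- camera_model(name): a dict with "fx", "fy", "cx", "cy" (pixels), "position" and "attitude" of the camera in the world; the wrist camera has in their place "T_tool_cam" (4x4, takes a point from camera to tool coordinates, whose origin is the TCP and whose axes are the flange's). Camera axes: x right, y down, z forward; pixel columns grow to the right and rows downward; lengths in m; the calibration is good to about 2 mm. A picture is of the moment at which its call begins: read the wrist's pose just before it. camera_model takes no time and is no camera call.
- close_job(): hands the job in, once; it reports no verdict.
The state is a dict: "clock": time; "joint_positions": joint angles; "qvel": joint speeds; "tau": joint torques, N m; "ee_pos": TCP position; "ee_rot": TCP orientation; "force": force on the tool from outside, world axes, zero at the start; "moment": the same for the moment, N m; "grip_width": finger opening in m.
Only numpy, scipy, OpenCV 4.12 (cv2) and the standard library are available. Lean on these libraries where they do the work, as an engineer would, in place of code of your own. Each camera call takes 0.05 s, during which the arm holds its last target.

TASK

Change over the tea: with the fingertips, push the standing-open lid of the pale wooden tea box back over so that it falls shut, and flip the shut lid of the dark wooden tea box up and right over backwards until it rests open by itself. Take them in either order, and only push: do not pick anything up. The boxes must stay where they stand, neither shoved away nor tipped and never pressed hard, and the cups, jar, shaker, bowl and matchbox must not be moved.

Things in the scene. Friction and masses are not known exactly. Their poses are not given: they have to be found in the camera images.
- dark_box: dark brown wooden tea box with a thin brass band; loose, 1.6 kg filled, rubber feet. Origin: centre of its underside; x points from front to hinge (back), y along the hinge. Base 80 deep (x) x 90 wide x 62 tall mm. On it a hollow cap lid 95 deep x 96 wide x 33 tall, walls 6 (95 tall in all when shut), flush with the base at the back; its front edge overhangs the base by 15 mm, 62 mm above the worktop
- dark_box_lid (a joint): dark brown wooden tea box with a thin brass band: lid angle, rad: 0 shut (level), 1.85 at its stop (leaning back 16 degrees past upright). Lid 0.15 kg, its hinge slightly damped, no latch, no spring. Over-centre at about 1.2: below that it falls shut, above it falls back to the stop and stays
- dark_box_hinge (a point): middle of the dark box's hinge line: back upper rim of the base, 40 mm behind its centre, 62 mm above the worktop; axes as the box. Around the boxes: a wall cabinet hangs 0.47 m above the worktop further back, a low stone upstand bounds the worktop on the right, and a full-height door post stands in front of it, about 0.45 m from the robot's base, 30 degrees to its right
- dark_box_edge (a point): middle of the lower front edge of the dark box's lid, 95 mm from the hinge line; its axes turn with the lid (x from this edge to the hinge, z out through the lid's top, so the top face lies 33 mm along z)
- pale_box: pale wooden tea box with a thin dark band; loose, 1.6 kg filled, rubber feet. Origin: centre of its underside; x points from front to hinge (back), y along the hinge. Base 80 deep (x) x 90 wide x 62 tall mm. On it a hollow cap lid 95 deep x 96 wide x 33 tall, walls 6 (95 tall in all when shut), flush with the base at the back; its front edge overhangs the base by 15 mm, 62 mm above the worktop
- pale_box_lid (a joint): pale wooden tea box with a thin dark band: lid angle, rad: 0 shut (level), 1.85 at its stop (leaning back 16 degrees past upright). Lid 0.15 kg, its hinge slightly damped, no latch, no spring. Over-centre at about 1.2: below that it falls shut, above it falls back to the stop and stays
- pale_box_hinge (a point): middle of the pale box's hinge line: back upper rim of the base, 40 mm behind its centre, 62 mm above the worktop; axes as the box. Around the boxes: a wall cabinet hangs 0.47 m above the worktop further back, a low stone upstand bounds the worktop on the right, and a full-height door post stands in front of it, about 0.45 m from the robot's base, 30 degrees to its right
- pale_box_edge (a point): middle of the lower front edge of the pale box's lid, 95 mm from the hinge line; its axes turn with the lid (x from this edge to the hinge, z out through the lid's top, so the top face lies 33 mm along z)
- cup_green: bystander: grey-green handleless cup, 62 mm wide, 58 tall (mm), loose. Origin: centre of its underside
- cup_cream: bystander: cream handleless cup, 62 mm wide, 58 tall (mm), loose. Origin: centre of its underside
- honey: bystander: honey jar with red cap, 56 mm wide, 75 tall (mm), loose. Origin: centre of its underside
- salt: bystander: glass salt shaker with grey cap, 44 mm wide, 90 tall (mm), loose. Origin: centre of its underside
- sugar_bowl: bystander: small black bowl of sugar cubes, 68 mm wide, 31 tall (mm), loose. Origin: centre of its underside
- matches: bystander: red matchbox, 37 x 54 x 15 (mm), loose. Origin: centre of its underside

How it is judged:
By the outcome, as a careful person would: the job done as asked, in the order asked, and still so for the second after the job is handed in, with the robot touching nothing.
It also fails if it takes over 64 s, if anything falls off the work surface, if the arm or the gripper's body presses on something with over 40 N, if the wrist force passes 120 N, or if a joint passes its speed limit or range.

## Working session

There is one attempt and no reset: what is moved stays moved. The work goes in short steps, Python scripts to look and compute and a shell command to move; the robot and the scene stay as the last step left them, time stands still between calls to the robot, and variables do not carry over. Pictures are saved under pics/ and viewed, and the job is handed in when it is done.

```bash
ls; mkdir -p pics; python3 - <<'E'
from workcell import *
import cv2
s=read_state()
print({k:s[k] for k in ('clock','ee_pos','ee_rot','force','grip_width')})
try: print(hold_point_z)
except Exception as e: print(e)
for n in ("scene","top"):
    cv2.imwrite(f"pics/{n}0.png",get_image(n)[:,:,::-1])
    print(n,camera_model(n))
print(camera_model("wrist"))
E
```

```text
pics
{'clock': 0.0, 'ee_pos': array([ 0.20318528, -0.56381604,  0.22181206]), 'ee_rot': array([-3.09295212e+00, -5.40162174e-01,  2.37108978e-04]), 'force': array([ 0.07229684, -0.31647503,  0.04393361]), 'grip_width': 0.08811205033096964}
0.0187
scene {'fx': 476.95709492793077, 'fy': 476.95709492793077, 'cx': 285.43184995078934, 'cy': 213.2301655764227, 'position': array([-0.04666455,  0.87199535,  0.60704869]), 'attitude': array([-0.88627845,  2.33673311, -1.28595824])}
top {'fx': 499.14003255555565, 'fy': 499.14003255555565, 'cx': 282.0724210820919, 'cy': 211.7890977055499, 'position': array([0.23304193, 0.23980638, 1.20073052]), 'attitude': array([-2.08165075,  2.11305181, -0.24218096])}
{'fx': 370.5213884432527, 'fy': 370.5213884432527, 'cx': 277.2305004402837, 'cy': 210.93602260406553, 'T_tool_cam': array([[-3.89190496e-04, -9.64602940e-01, -2.63706308e-01,
         7.18570992e-02],
       [ 9.99999370e-01, -6.52949794e-04,  9.12557007e-04,
         5.07119613e-04],
       [-1.05244215e-03, -2.63705787e-01,  9.64602587e-01,
        -1.62592818e-01],
       [ 0.00000000e+00,  0.00000000e+00,  0.00000000e+00,
         1.00000000e+00]])}
```

View pics/scene0.png

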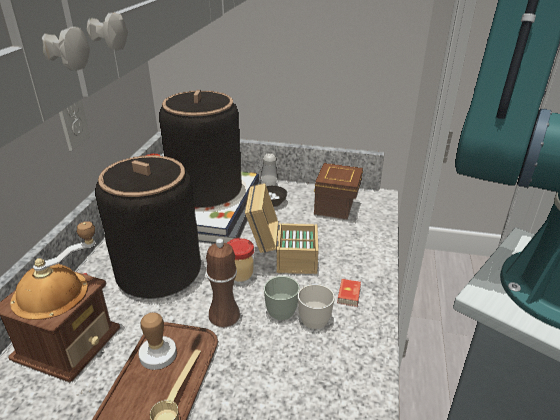

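View pics/top0.png

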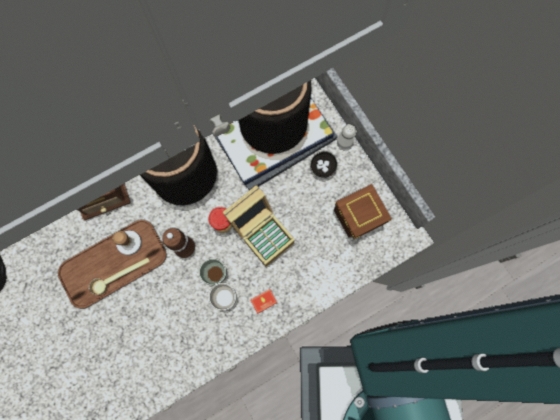

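The scene view shows the pale box open (interior about 298,248) and the dark box shut (about 338,190). In the top view they are at about (268,238) and (362,211). I'll enlarge both regions.

```bash
cat > h.py <<'E'
import numpy as np, cv2
from scipy.spatial.transform import Rotation as R
from workcell import *
def ray(n,u,v,T=None):
    m=camera_model(n)
    d=np.array([(u-m['cx'])/m['fx'],(v-m['cy'])/m['fy'],1.])
    if n=='wrist':
        T=T@m['T_tool_cam']; return T[:3,3],T[:3,:3]@d
    return np.array(m['position']),R.from_rotvec(m['attitude']).apply(d)
def onz(n,u,v,z,T=None):
    p,d=ray(n,u,v,T); return p+d*(z-p[2])/d[2]
def proj(n,P,T=None):
    m=camera_model(n)
    if n=='wrist':
        T=T@m['T_tool_cam']; q=T[:3,:3].T@(np.asarray(P)-T[:3,3])
    else: q=R.from_rotvec(m['attitude']).inv().apply(np.asarray(P)-m['position'])
    return np.array([m['fx']*q[0]/q[2]+m['cx'],m['fy']*q[1]/q[2]+m['cy']])
def toolT():
    s=read_state();T=np.eye(4);T[:3,:3]=R.from_rotvec(s['ee_rot']).as_matrix();T[:3,3]=s['ee_pos'];return T
def crop(src,x0,y0,w,h,f,out):
    im=src if not isinstance(src,str) else cv2.imread(src)
    c=cv2.resize(im[y0:y0+h,x0:x0+w],None,fx=f,fy=f,interpolation=cv2.INTER_CUBIC)
    for k in range(0,w,20): cv2.putText(c,str(x0+k),(k*f,10),0,.35,(0,0,255));cv2.line(c,(k*f,12),(k*f,18),(0,0,255))
    for k in range(20,h,20): cv2.putText(c,str(y0+k),(0,k*f+4),0,.35,(0,0,255));cv2.line(c,(24,k*f),(30,k*f),(0,0,255))
    cv2.imwrite(out,c)
E
python3 - <<'E'
from h import *
crop("pics/top0.png",190,110,220,210,3,"pics/topc.png")
crop("pics/scene0.png",210,140,190,190,3,"pics/scenec.png")
for uv in [(268,238),(362,211)]: print(onz('top',*uv,0.06))
E
```

```text
[0.44074164 0.27393169 0.06      ]
[0.50171757 0.05272658 0.06      ]
```

View pics/topc.png

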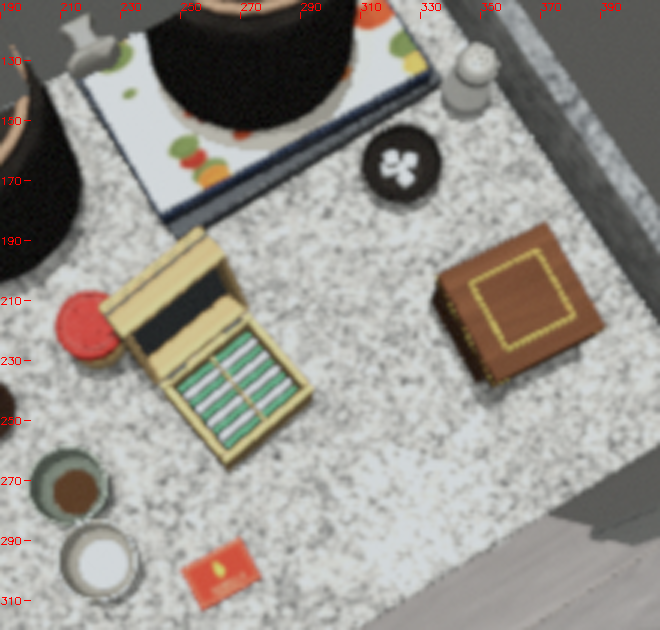

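View pics/scenec.png

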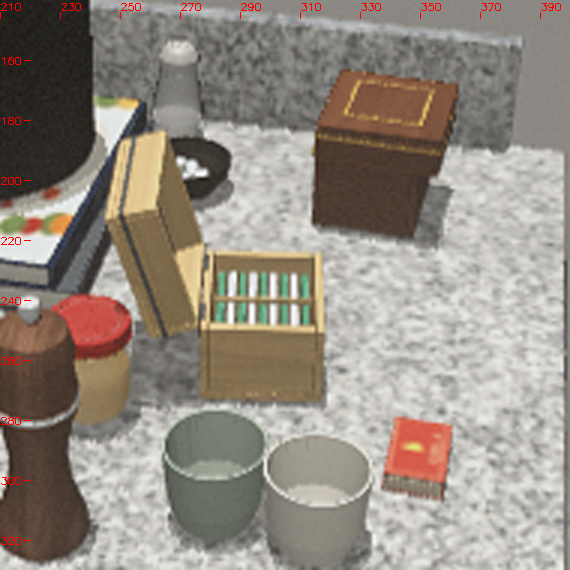

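```bash
python3 - <<'E'
from h import *
def rep(name,n,c,z):
    P=np.array([onz(n,u,v,z) for u,v in c]); print(name,n,'\n',P.round(4))
    print(' sides',[round(float(np.linalg.norm(P[i]-P[(i+1)%4]))*1000,1) for i in range(4)],'centre',P.mean(0).round(4))
    return P
# order: back-left, back-right, front-right, front-left
D=rep('dark lid top','top',[(336,202.3),(371.7,185),(391.3,218.7),(354,237.3)],.095)
P=rep('pale rim','top',[(245,237.3),(272.3,216),(294.3,240),(266,265.7)],.062)
# scene: crop/3+(210,140)
rep('dark','scene',[(210+317/3,140+130/3),(210+344/3,140+70/3),(210+458/3,140+86/3),(210+443/3,140+140/3)],.095)
rep('pale','scene',[(210+203/3,140+325/3),(210+206/3,140+250/3),(210+322/3,140+254/3),(210+323/3,140+325/3)],.062)
for Q in (D,P):
    for a,b in ((0,3),(1,2)):
        e=Q[a]-Q[b]; print('x dir deg',np.degrees(np.arctan2(e[1],e[0])))
    for a,b in ((0,1),(3,2)):
        e=Q[a]-Q[b]; print('y dir deg',np.degrees(np.arctan2(e[1],e[0])))
for n,uv,z in [('honey',(219,218),.075),('green',(213,272),.058),('cream',(223,297),.058),('matches',(263.5,301),.015),('sugar',(323.5,165),.031),('salt',(349,131),.09)]:
    print(n,onz('top',*uv,z).round(3))
E
```

```text
dark lid top top 
 [[ 0.5148  0.1168  0.095 ]
 [ 0.5547  0.033   0.095 ]
 [ 0.4745 -0.007   0.095 ]
 [ 0.433   0.0796  0.095 ]]
 sides [92.8, 89.6, 96.0, 89.9] centre [0.4943 0.0556 0.095 ]
pale rim top 
 [[0.4428 0.3271 0.062 ]
 [0.4925 0.2634 0.062 ]
 [0.4348 0.2131 0.062 ]
 [0.3762 0.279  0.062 ]]
 sides [80.8, 76.6, 88.2, 82.3] centre [0.4366 0.2706 0.062 ]
dark scene 
 [[ 0.5086  0.1281  0.095 ]
 [ 0.5536  0.0361  0.095 ]
 [ 0.4709 -0.002   0.095 ]
 [ 0.4311  0.0779  0.095 ]]
 sides [102.5, 91.1, 89.2, 92.3] centre [0.4911 0.06   0.095 ]
pale scene 
 [[0.4403 0.3297 0.062 ]
 [0.496  0.2648 0.062 ]
 [0.4339 0.2153 0.062 ]
 [0.3837 0.2787 0.062 ]]
 sides [85.5, 79.3, 80.9, 76.2] centre [0.4385 0.2721 0.062 ]
x dir deg 24.480905230343296
x dir deg 26.50001062135485
y dir deg 115.42359294695893
y dir deg 115.61837038422144
x dir deg 35.862432501304994
x dir deg 41.08355516396218
y dir deg 127.89990932882475
y dir deg 131.64193828466753
honey [0.487 0.386 0.075]
green [0.364 0.4   0.058]
cream [0.307 0.377 0.058]
matches [0.299 0.287 0.015]
sugar [0.626 0.137 0.031]
salt [0.69  0.078 0.09 ]
```

```bash
python3 - <<'E'
from h import *
crop("pics/top0.png",300,170,260,200,3,"pics/topd.png")
crop("pics/scene0.png",360,60,200,200,3,"pics/scened.png")
T=toolT();im=get_image('wrist')[:,:,::-1];cv2.imwrite('pics/w0.png',im)
P=(.45*np.cos(.5236),-.45*np.sin(.5236))
for z in (0,.1,.3,.5,.8): print(z,proj('top',(*P,z)).round(),proj('scene',(*P,z)).round(),proj('wrist',(*P,z),T).round())
E
```

```text
0 [476. 260.] [432. 182.] [ -26. -158.]
0.1 [493. 254.] [438. 147.] [-160. -277.]
0.3 [537. 238.] [454.  68.] [-3662. -3368.]
0.5 [606. 213.] [473. -28.] [840. 607.]
0.8 [826. 133.] [ 512. -219.] [485. 293.]
```

View pics/topd.png

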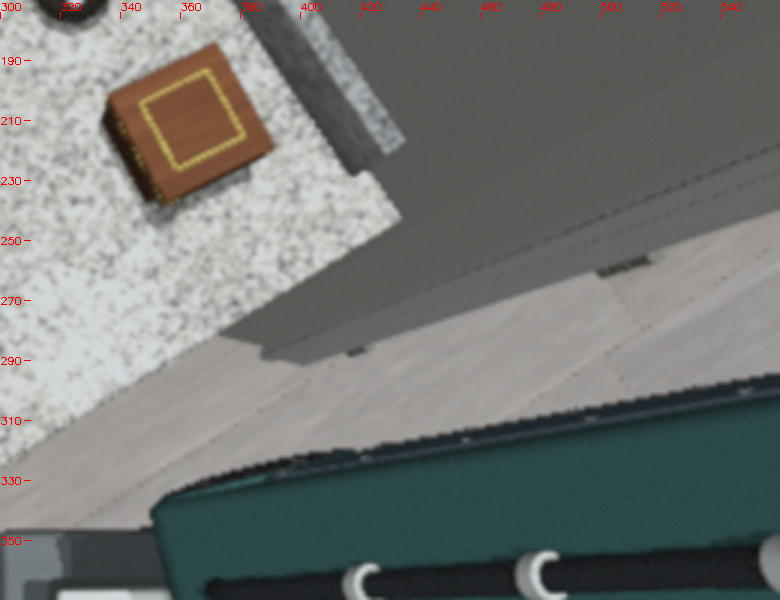

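View pics/scened.png

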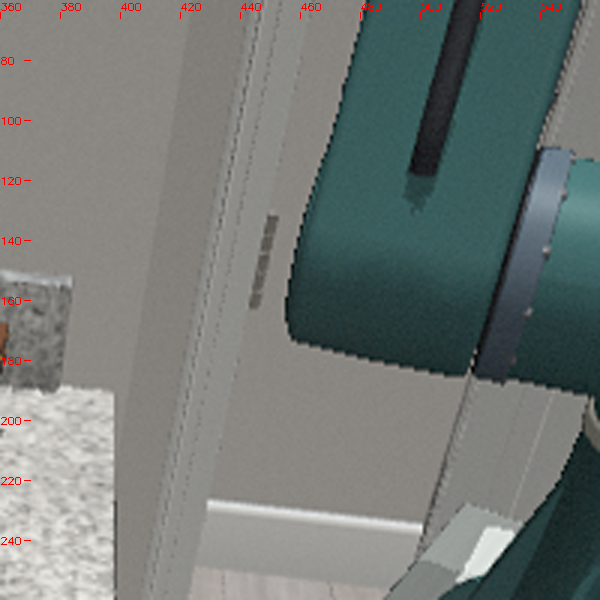

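View pics/w0.png

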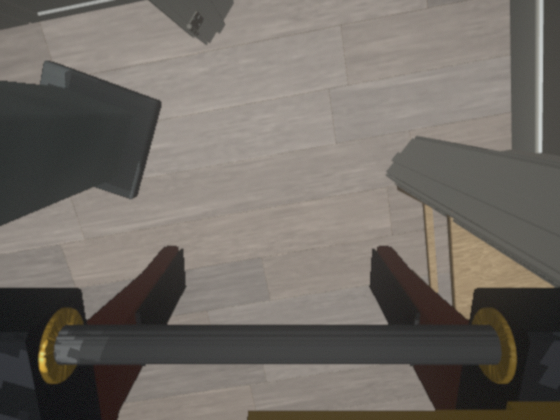

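```bash
python3 - <<'E'
from h import *
def inter(a,b):
    p,d=ray('top',*a);q,e=ray('scene',*b)
    t=np.linalg.solve(np.c_[d[:2],-e[:2]],q[:2]-p[:2]); X=p[:2]+t[0]*d[:2]; return X.round(3),round(float(np.hypot(*X)),3),round(float(np.degrees(np.arctan2(X[1],X[0]))),1), (p[2]+t[0]*d[2]).round(3),(q[2]+t[1]*e[2]).round(3)
print('post right edge',inter((476,267),(441,182)))
print('post left edge(dark strip)',inter((373,281),(400,230)))
# canisters: front base in top view
print('can1 front',onz('top',185,205,0),'left',onz('top',143,180,0))
print('can2 front',onz('top',270,151,.03),onz('top',237,125,.03),onz('top',307,130,.03))
# knobs by scene
for n,uv in (('can1 rim near',(147,205)),('can2 rim near',(203,123))):
    for z in (.2,.25,.3): print(n,z,onz('scene',*uv,z).round(3))
for n,uv in (('can1 topimg rim',(205,150)),('can2 rim',(280,97))):
    for z in (.2,.25,.3): print(n,z,onz('top',*uv,z).round(3))
E
```

```text
post right edge (array([ 0.412, -0.352]), 0.542, -40.5, np.float64(-0.332), np.float64(-0.061))
post left edge(dark strip) (array([0.316, 0.078]), 0.326, 13.8, np.float64(0.294), np.float64(0.033))
can1 front [0.53792821 0.48105265 0.        ] left [6.04356187e-01 5.88610654e-01 2.22044605e-16]
can2 front [0.66527569 0.26810639 0.03      ] [0.73576617 0.35046119 0.03      ] [0.71948907 0.17486079 0.03      ]
can1 rim near 0.2 [0.552 0.522 0.2  ]
can1 rim near 0.25 [0.479 0.565 0.25 ]
can1 rim near 0.3 [0.405 0.608 0.3  ]
can2 rim near 0.2 [0.754 0.231 0.2  ]
can2 rim near 0.25 [0.656 0.31  0.25 ]
can2 rim near 0.3 [0.557 0.389 0.3  ]
can1 topimg rim 0.2 [0.607 0.402 0.2  ]
can1 topimg rim 0.25 [0.588 0.394 0.25 ]
can1 topimg rim 0.3 [0.57  0.386 0.3  ]
can2 rim 0.2 [0.727 0.241 0.2  ]
can2 rim 0.25 [0.702 0.241 0.25 ]
can2 rim 0.3 [0.677 0.241 0.3  ]
```

```bash
python3 -m inch '[[[-1.5,4.2,2,0,0,0,0],[-1.5,4.2,2,0,0,0,0],[-1.5,4.2,2,0,0,0,0],[-1.5,4.2,2,0,0,0,0],[-1.2,3.4,2,0,0,0,0]]]'; python3 -c "
from workcell import *;print(read_state()['joint_positions'])"
```

```text
clock: 0.65
ee_pos: [0.1306, -0.3596, 0.3228]
ee_rot: [-3.093, -0.54, 0.0]
force: [0.2, -1.0, 1.2]
grip_width: 0.051
[-1.40328840e+00 -5.95835084e-02  1.77225638e+00 -1.27326076e-04
  1.43050469e+00 -1.78401579e-01]
```

```bash
python3 -m inch '[[[-1,3,2,0,0,0,0],[-1,3,2,0,0,0,0],[-1,3,2,0,0,0,0]]]'; python3 - <<'E'
from h import *
print(read_state()['joint_positions'].round(3))
cv2.imwrite('pics/s1.png',get_image('scene')[:,:,::-1])
cv2.imwrite('pics/t1.png',get_image('top')[:,:,::-1])
E
```

```text
clock: 0.95
ee_pos: [0.101, -0.2708, 0.3831]
ee_rot: [-3.094, -0.541, 0.0]
force: [0.0, -0.4, 0.3]
grip_width: 0.0276
[-1.455 -0.261  1.786 -0.     1.616 -0.23 ]
```

View pics/s1.png

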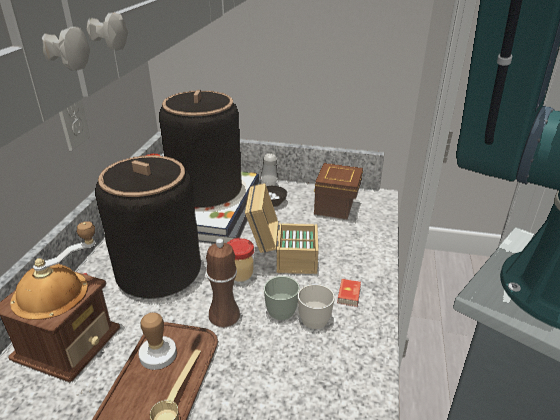

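View pics/t1.png

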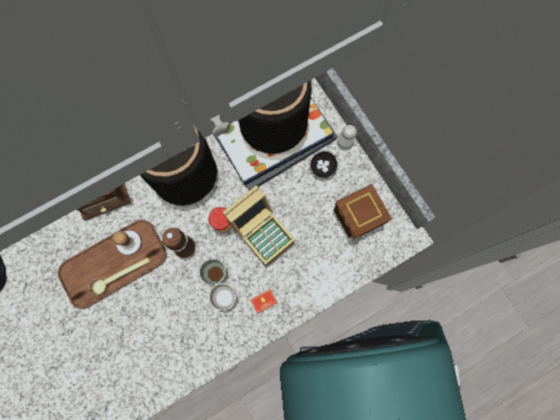

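```bash
python3 -m inch '[[[3.9,2.9,0,0,0,0,0],[3.9,2.9,0,0,0,0,0],[2.8,3.9,0,0,0,0,0],[2.7,3.9,0,0,0,0,0]]]'; python3 - <<'E'
from h import *
print(read_state()['joint_positions'].round(3))
cv2.imwrite('pics/w2.png',get_image('wrist')[:,:,::-1])
E
```

```text
clock: 1.45
ee_pos: [0.2335, -0.138, 0.3822]
ee_rot: [-3.095, -0.538, -0.001]
force: [1.2, -0.3, -0.2]
grip_width: 0.0005
[-0.791 -0.294  1.809  0.     1.626  0.435]
```

View pics/w2.png

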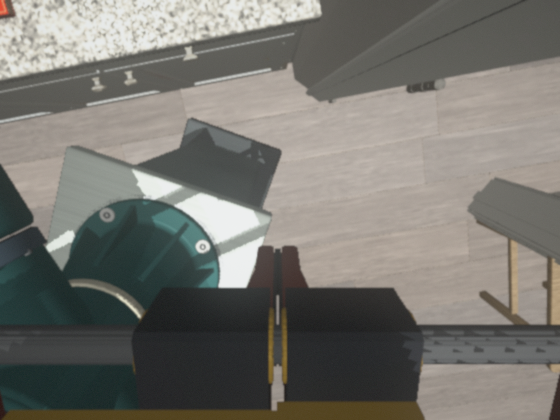

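```bash
python3 -m inch '[[[1.4,3.7,0,0,0,0,0],[1.4,3.7,0,0,0,0,0],[1.4,3.7,0,0,0,0,0],[0.5,4,0,0,0,0.11,0],[0.5,4,0,0,0,0.11,0]]]'; python3 - <<'E'
from h import *
print(read_state()['joint_positions'].round(3))
for uv in [(0,240),(160,147),(232,100),(380,25)]: print(onz('top',*uv,.47).round(3))
T=toolT();print(T[:3,:3].round(2))
E
```

```text
clock: 2.0
ee_pos: [0.2848, 0.0534, 0.3821]
ee_rot: [-3.015, -0.884, 0.0]
force: [1.2, -0.5, -0.1]
grip_width: 0.0004
[-0.055 -0.259  1.787  0.     1.613  0.946]
[0.369 0.66  0.47 ]
[0.512 0.428 0.47 ]
[0.59  0.317 0.47 ]
[0.72  0.074 0.47 ]
[[ 0.84  0.54 -0.  ]
 [ 0.54 -0.84  0.  ]
 [-0.   -0.   -1.  ]]
```

```bash
python3 -m inch '[[[2.8,3.3,-1,0.083,-0.102,0,0],[2.8,3.3,-1,0.083,-0.102,0,0],[2.8,3.3,-1,0.083,-0.102,0,0],[2.8,3.3,-1,0.083,-0.102,0,0],[2.8,3.3,-1,0,0,0.11,0]]]'; python3 - <<'E'
from h import *
print(read_state()['joint_positions'].round(3))
T=toolT();print(T.round(3))
im=get_image('wrist')[:,:,::-1];cv2.imwrite('pics/w3.png',im);np.save('T3.npy',T)
cv2.imwrite('pics/s3.png',get_image('scene')[:,:,::-1])
E
```

```text
clock: 2.5
ee_pos: [0.4189, 0.2171, 0.3276]
ee_rot: [-2.67, -0.937, -0.678]
force: [-0.3, -0.5, 0.7]
grip_width: 0.0006
[ 0.04  -0.175  1.981  0.427  0.983  0.76 ]
[[ 0.688  0.636  0.348  0.419]
 [ 0.529 -0.769  0.359  0.217]
 [ 0.496 -0.063 -0.866  0.328]
 [ 0.     0.     0.     1.   ]]
```

View pics/w3.png

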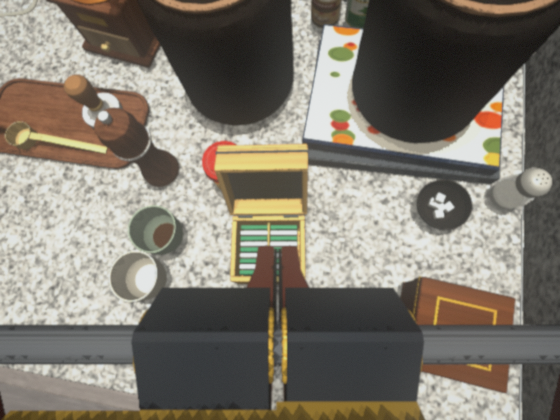

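View pics/s3.png

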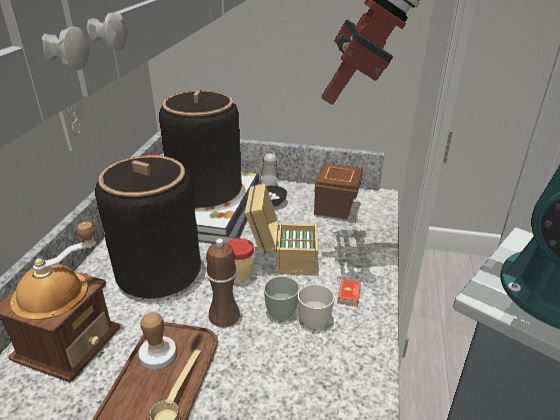

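```bash
python3 - <<'E'
from h import *
crop("pics/w3.png",195,130,130,160,4,"pics/w3c.png")
T=np.load('T3.npy')
c=np.array([.4375,.2715,0]);X=np.array([np.cos(.68),np.sin(.68),0]);Y=np.array([-X[1],X[0],0]);Z=np.array([0,0,1])
for n,p in {'rimBL':(.04,.045,.062),'rimBR':(.04,-.045,.062),'rimFL':(-.04,.045,.062),'rimFR':(-.04,-.045,.062),'lidedgeL':(.066,.048,.153),'lidedgeR':(.066,-.048,.153),'lidtopL':(.098,.048,.144),'lidtopR':(.098,-.048,.144)}.items():
    w=c+p[0]*X+p[1]*Y+p[2]*Z; print(n,w.round(3),proj('wrist',w,T).round(1),proj('top',w).round(1),proj('scene',w).round(1))
E
```

```text
rimBL [0.44  0.332 0.062] [229.9 216.7] [243.1 238.4] [277.  248.8]
rimBR [0.497 0.262 0.062] [302.7 216.5] [273.  214.1] [279.3 222.5]
rimFL [0.378 0.281 0.062] [227.  282.3] [265.  264.9] [319.1 250.1]
rimFR [0.435 0.211 0.062] [303.1 282.9] [295. 240.] [318.2 223.7]
lidedgeL [0.459 0.35  0.153] [211.6 171.1] [231.  222.6] [262.4 208.6]
lidedgeR [0.519 0.276 0.153] [305.9 170. ] [265.6 194.9] [266.4 182.7]
lidtopL [0.484 0.37  0.144] [215.2 145.8] [222.3 212.4] [244.8 212.3]
lidtopR [0.544 0.296 0.144] [305.6 144.4] [256.5 185.2] [250.2 186.3]
```

View pics/w3c.png

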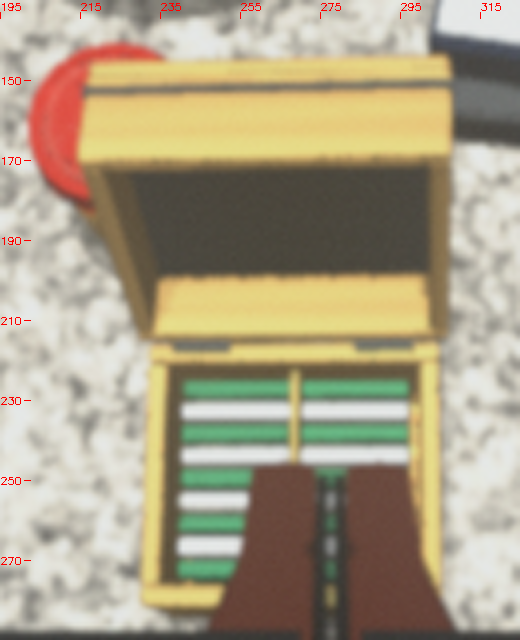

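```bash
python3 -m inch '[[[3.1,3.5,-1,0,0,0,0],[3.1,3.5,-1,0,0,0,0],[3.1,3.5,-1,0,0,0,0],[3.1,3.3,-1,0,0,0,0]]]'; python3 - <<'E'
from h import *
print(read_state()['joint_positions'].round(3))
crop(get_image('scene')[:,:,::-1],200,0,260,290,2,'pics/s4.png')
crop(get_image('top')[:,:,::-1],180,130,260,290,2,'pics/t4.png')
E
```

```text
clock: 3.0
ee_pos: [0.5498, 0.3562, 0.2917]
ee_rot: [-2.671, -0.938, -0.685]
force: [1.2, -0.5, 1.0]
grip_width: 0.0005
[0.34  0.152 1.755 0.317 0.779 1.06 ]
```

View pics/s4.png

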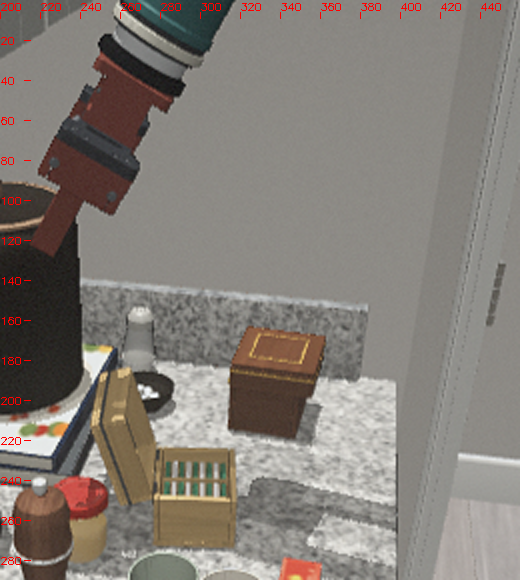

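View pics/t4.png

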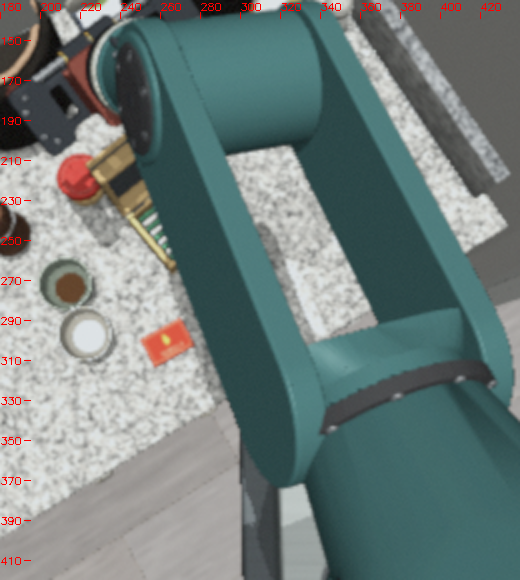

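```bash
python3 -m inch '[[[0,0,-4,0,0,0,0],[0,0,-4,0,0,0,0],[-0.3,0,-4,0,0,0,0],[-0.3,0,-4,0,0,0,0]]]'; python3 - <<'E'
from h import *
print(read_state()['joint_positions'].round(3))
crop(get_image('scene')[:,:,::-1],200,60,200,220,3,'pics/s5.png')
crop(get_image('wrist')[:,:,::-1],0,0,560,420,1,'pics/w5.png')
E
```

```text
clock: 3.5
ee_pos: [0.5424, 0.3538, 0.1316]
ee_rot: [-2.672, -0.938, -0.686]
force: [0.2, 0.0, -0.3]
grip_width: 0.0009
[0.341 0.36  1.958 0.588 0.404 0.74 ]
```

View pics/s5.png

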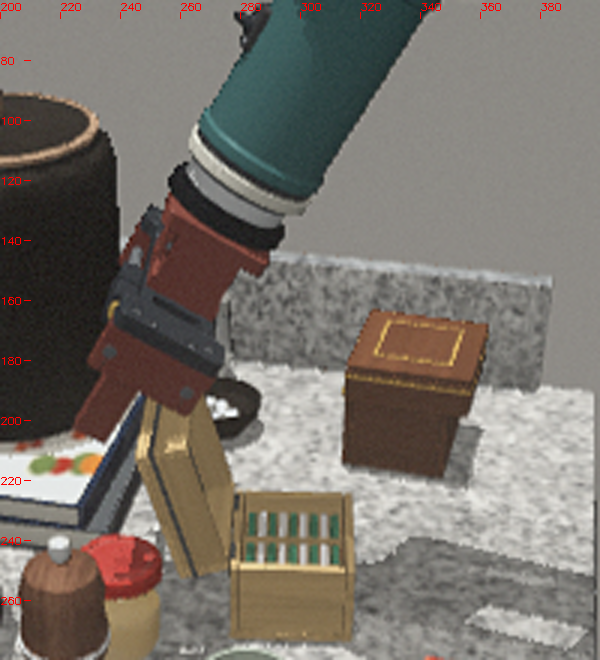

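View pics/w5.png

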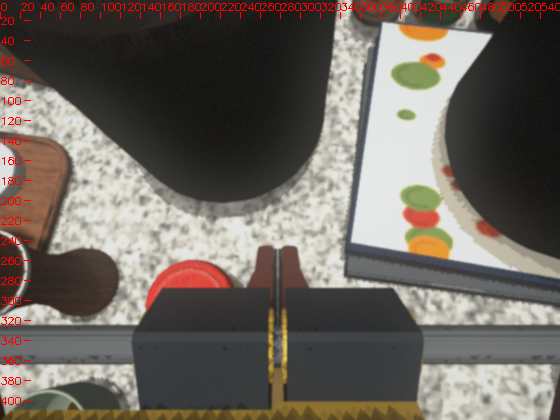

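```bash
python3 -m inch '[[[-1,-0.8,0,0,0,0,0],[-1,-0.8,0,0,0,0,0],[-1,-0.8,0,0,0,0,0],[-1,-0.8,0,0,0,0,0]]]'; python3 - <<'E'
from h import *
crop(get_image('scene')[:,:,::-1],200,60,200,220,3,'pics/s6.png')
E
```

```text
clock: 4.0
ee_pos: [0.513, 0.3262, 0.143]
ee_rot: [-2.664, -0.933, -0.717]
force: [6.4, 2.5, 14.3]
grip_width: 0.0003
```

View pics/s6.png

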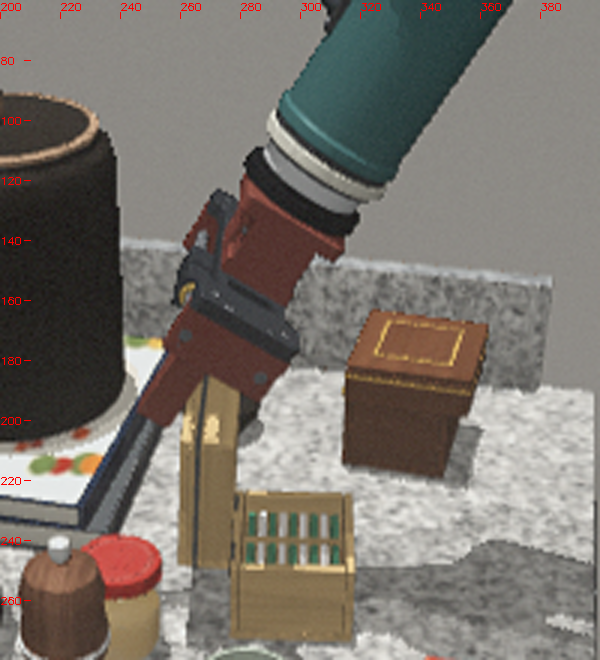

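```bash
python3 -m inch '[[[0.2,0.2,1.2,0,0,0,0],[0,0,0.8,-0.04,0.05,0,0],[0,0,0,-0.04,0.05,0,0]]]'; python3 - <<'E'
from h import *
crop(get_image('scene')[:,:,::-1],200,60,200,220,3,'pics/s7.png')
E
```

```text
clock: 4.35
ee_pos: [0.5063, 0.3238, 0.1567]
ee_rot: [-2.749, -0.956, -0.523]
force: [0.6, 0.3, -0.6]
grip_width: 0.0007
```

View pics/s7.png

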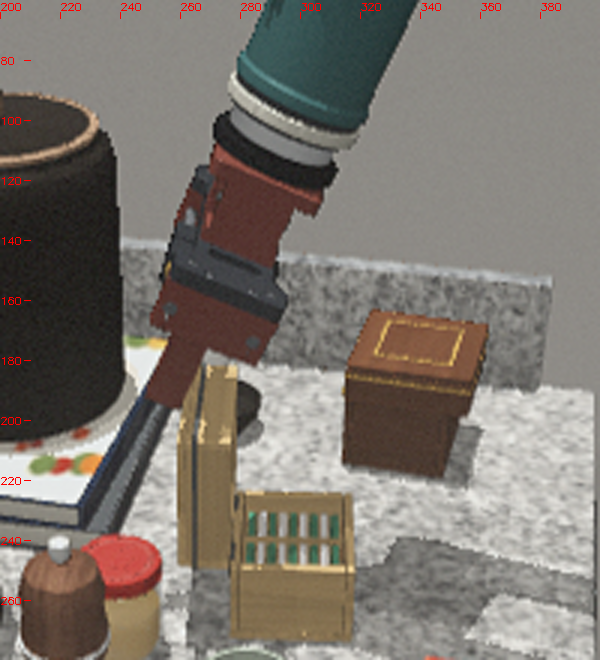

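```bash
python3 -m inch '[[[0,0,0,-0.06,0.075,0,0],[0,0,-0.4,-0.06,0.075,0,0],[-0.2,-0.2,-0.3,0,0,0,0]]]'; python3 - <<'E'
from h import *
s=read_state();print(proj('scene',s['ee_pos']),toolT()[:3,2].round(2))
crop(get_image('scene')[:,:,::-1],200,60,200,220,3,'pics/s8.png')
E
```

```text
clock: 4.7
ee_pos: [0.5071, 0.3247, 0.1488]
ee_rot: [-2.84, -0.983, -0.269]
force: [1.6, 0.5, 0.8]
grip_width: 0.0005
[253.23113071 196.01336649] [ 0.13  0.17 -0.98]
```

View pics/s8.png

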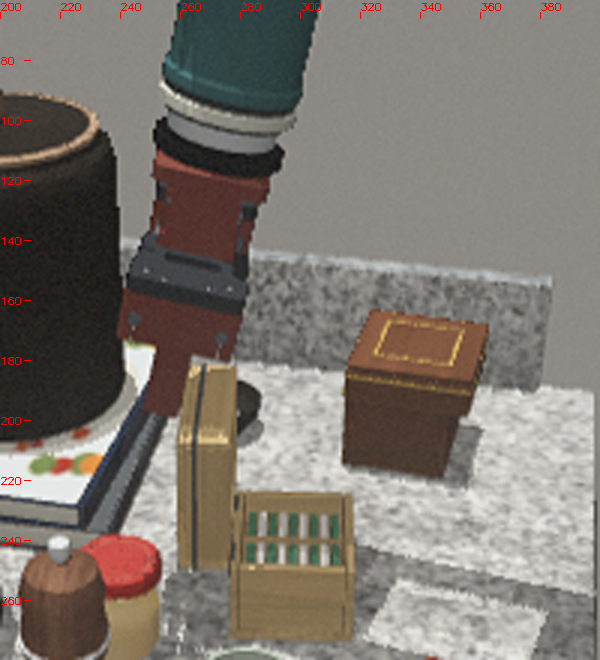

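```bash
python3 -m inch '[[[-0.8,-0.65,0.1,0,0,0,0],[-0.8,-0.65,0.1,0,0,0,0],[-0.8,-0.65,0.1,0,0,0,0]]]'; python3 -m inch '[[[-0.8,-0.65,0.1,0,0,0,0],[-0.8,-0.65,0,0,0,0,0]]]'; python3 - <<'E'
from h import *
crop(get_image('scene')[:,:,::-1],200,60,200,220,3,'pics/s9.png')
E
```

```text
clock: 5.05
ee_pos: [0.476, 0.302, 0.1483]
ee_rot: [-2.841, -0.982, -0.256]
force: [0.2, 0.2, -0.7]
grip_width: 0.0005
clock: 5.25
ee_pos: [0.4608, 0.2894, 0.1496]
ee_rot: [-2.841, -0.982, -0.257]
force: [0.2, 0.8, -0.2]
grip_width: 0.0008
```

View pics/s9.png

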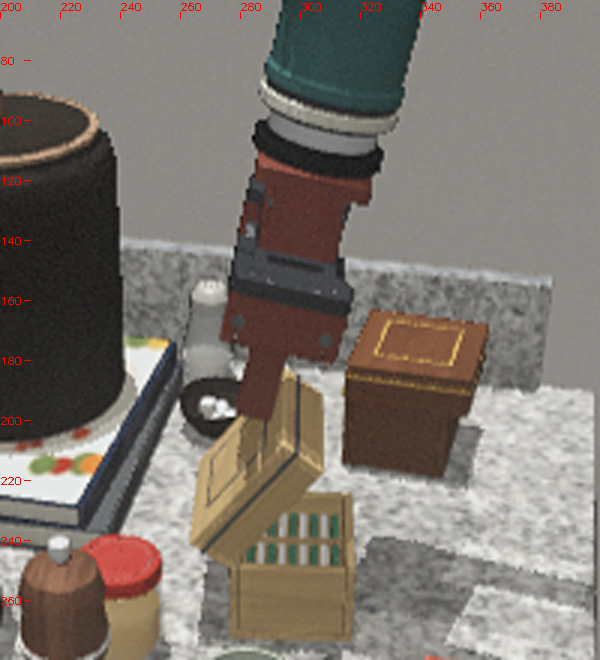

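```bash
python3 -m inch '[[[-0.5,-0.4,0.5,0,0,0,0],[0,0,2,0,0,0,0],[0,0,4,0,0,0,0],[0,0,4,0,0,0,0],[0,0,4,0,0,0,0]]]'; python3 - <<'E'
from h import *
crop(get_image('scene')[:,:,::-1],200,60,200,220,3,'pics/s10.png')
E
```

```text
clock: 5.8
ee_pos: [0.457, 0.2862, 0.2963]
ee_rot: [-2.841, -0.983, -0.258]
force: [0.2, 0.5, 0.1]
grip_width: 0.0007
```

View pics/s10.png

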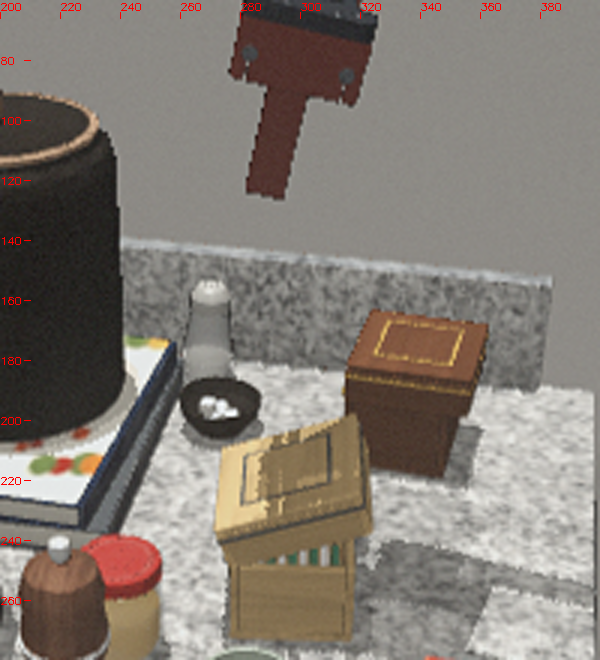

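```bash
python3 - <<'E'
from h import *
crop("pics/w3.png",390,260,140,140,4,"pics/w3d.png")
T=np.load('T3.npy')
a=np.radians(25.5)
c=np.array([.4935,.057,0]);X=np.array([np.cos(a),np.sin(a),0]);Y=np.array([-X[1],X[0],0]);Z=np.array([0,0,1])
for n,p in {'BL':(.0475,.048,.095),'BR':(.0475,-.048,.095),'FR':(-.0475,-.048,.095),'FL':(-.0475,.048,.095),'FLlow':(-.0475,.048,.062),'FRlow':(-.0475,-.048,.062)}.items():
    w=c+p[0]*X+p[1]*Y+p[2]*Z; print(n,w.round(3),proj('wrist',w,T).round(1),proj('top',w).round(1),proj('scene',w).round(1))
E
```

```text
BL [0.516 0.121 0.095] [417.1 275.9] [334.2 201.9] [315.2 181.1]
BR [0.557 0.034 0.095] [510.8 298.2] [371.1 184. ] [324.  162.6]
FR [ 0.471 -0.007  0.095] [501.2 394.9] [391.3 220.1] [363.6 167.9]
FL [0.43  0.08  0.095] [402.4 368.3] [353.9 238.6] [357.6 187.2]
FLlow [0.43  0.08  0.062] [394.4 363.5] [352.  241.2] [356.3 200.1]
FRlow [ 0.471 -0.007  0.062] [485.  387.7] [388.3 223.1] [362.3 180.3]
```

View pics/w3d.png

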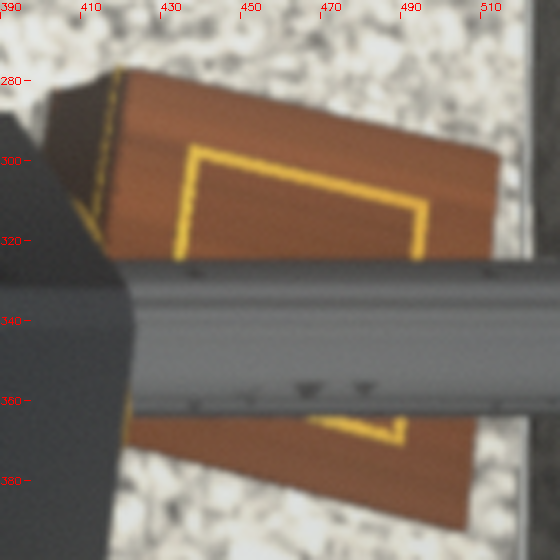

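```bash
cat > kin.py <<'E'
from h import *
from scipy.optimize import least_squares
D=[([-1.34,.359,1.51],(.2032,-.5638,.2218),(0,0,-1)),([-1.4033,-.0596,1.7723],(.1306,-.3596,.3228),(0,0,-1)),
([-1.455,-.261,1.786],(.101,-.2708,.3831),(0,0,-1)),([-.791,-.294,1.809],(.2335,-.138,.3822),(0,0,-1)),
([-.055,-.259,1.787],(.2848,.0534,.3821),(0,0,-1)),
([.04,-.175,1.981],(.4189,.2171,.3276),(.348,.359,-.866)),([.34,.152,1.755],(.5498,.3562,.2917),R.from_rotvec([-2.671,-.938,-.685]).as_matrix()[:,2]),
([.341,.36,1.958],(.5424,.3538,.1316),R.from_rotvec([-2.672,-.938,-.686]).as_matrix()[:,2])]
def wc(q,k):
    a,L1,L2,e,H,d,Lt=k
    r=a+L1*np.sin(q[1])+L2*np.sin(q[1]+q[2])+e*np.cos(q[1]+q[2])
    z=H+L1*np.cos(q[1])+L2*np.cos(q[1]+q[2])-e*np.sin(q[1]+q[2])
    c,s=np.cos(q[0]),np.sin(q[0]); return np.array([r*c-d*s,r*s+d*c,z])
f=lambda k:np.concatenate([wc(q,k)+k[6]*np.array(t)-p for q,p,t in D])
s=least_squares(f,[0,.4,.4,0,.3,.07,.25]);K=s.x
def ik(tcp,tz,q0=(0,.2,1.9)):
    g=np.asarray(tcp)-K[6]*np.asarray(tz)
    r=least_squares(lambda q:wc(q,K)-g,q0); q=r.x
    fa=q[1]+q[2]; fd=np.array([np.sin(fa)*np.cos(q[0]),np.sin(fa)*np.sin(q[0]),np.cos(fa)])
    return q.round(3),'j5~',np.arccos(np.dot(fd,tz)).round(3),'err',np.abs(r.fun).max().round(4)
E
python3 - <<'E'
from kin import *
print(K.round(4),np.abs(s.fun).max())
q=read_state();print(q['joint_positions'].round(3));T=toolT();print(ik(T[:3,3],T[:3,2]))
a=np.radians(25.5);X=np.array([np.cos(a),np.sin(a),0]);e0=np.array([.4525,.036,0])
for th in (30,40,50,60):
  for sx,z in ((-.06,.045),(0,.045),(.0,.12),(.06,.15)):
    t=np.radians(th);tz=np.sin(t)*X-np.array([0,0,np.cos(t)])
    print(th,sx,z,ik(e0+sx*X+[0,0,z],tz))
E
```

```text
[-4.000e-04  6.097e-01  4.336e-01  1.117e-01  2.676e-01  6.880e-02
  3.818e-01] 0.0006554190121773051
[0.345 0.098 1.679 0.132 1.182 1.21 ]
(array([0.345, 0.099, 1.678]), 'j5~', np.float64(1.183), 'err', np.float64(0.0))
30 -0.06 0.045 (array([-0.603,  0.426,  2.518]), 'j5~', np.float64(0.455), 'err', np.float64(0.0))
30 0 0.045 (array([-0.408,  0.426,  2.41 ]), 'j5~', np.float64(0.39), 'err', np.float64(0.0))
30 0.0 0.12 (array([-0.408,  0.184,  2.329]), 'j5~', np.float64(0.465), 'err', np.float64(0.0))
30 0.06 0.15 (array([-0.268,  0.172,  2.194]), 'j5~', np.float64(0.489), 'err', np.float64(0.0))
40 -0.06 0.045 (array([-0.845,  1.749,  3.12 ]), 'j5~', np.float64(1.871), 'err', np.float64(0.0))
40 0 0.045 (array([-0.582,  0.6  ,  2.544]), 'j5~', np.float64(0.699), 'err', np.float64(0.0))
40 0.0 0.12 (array([-0.582,  0.271,  2.465]), 'j5~', np.float64(0.583), 'err', np.float64(0.0))
40 0.06 0.15 (array([-0.393,  0.212,  2.331]), 'j5~', np.float64(0.505), 'err', np.float64(0.0))
50 -0.06 0.045 (array([-1.11 ,  1.257,  2.825]), 'j5~', np.float64(1.193), 'err', np.float64(0.0))
50 0 0.045 (array([-0.781,  1.973,  3.111]), 'j5~', np.float64(2.065), 'err', np.float64(0.0))
50 0.0 0.12 (array([-0.781,  0.498,  2.602]), 'j5~', np.float64(0.859), 'err', np.float64(0.0))
50 0.06 0.15 (array([-0.536,  0.343,  2.465]), 'j5~', np.float64(0.727), 'err', np.float64(0.0))
60 -0.06 0.045 (array([-1.334,  1.776,  2.889]), 'j5~', np.float64(1.367), 'err', np.float64(0.0054))
60 0 0.045 (array([-0.981,  2.106,  3.028]), 'j5~', np.float64(1.895), 'err', np.float64(0.0))
60 0.0 0.12 (array([-0.981,  1.707,  3.039]), 'j5~', np.float64(1.713), 'err', np.float64(0.0))
60 0.06 0.15 (array([-0.682,  0.61 ,  2.589]), 'j5~', np.float64(1.073), 'err', np.float64(0.0))
```

```bash
python3 - <<'E'
from h import *
T=toolT()
im=get_image('scene')[:,:,::-1].copy()
c=cv2.resize(im[40:160,220:400],None,fx=4,fy=4,interpolation=cv2.INTER_CUBIC)
for i in range(0,11):
    for lat,col in ((-.037,(255,0,0)),(0,(0,255,0)),(.037,(0,0,255))):
        u=proj('scene',T[:3,3]-.01*i*T[:3,2]+lat*T[:3,0]); cv2.circle(c,(int((u[0]-220)*4),int((u[1]-40)*4)),3,col,-1)
cv2.imwrite('pics/s11.png',c)
crop(get_image('scene')[:,:,::-1],200,160,200,120,3,'pics/s12.png')
print(read_state()['clock'])
E
```

```text
5.95
```

View pics/s11.png

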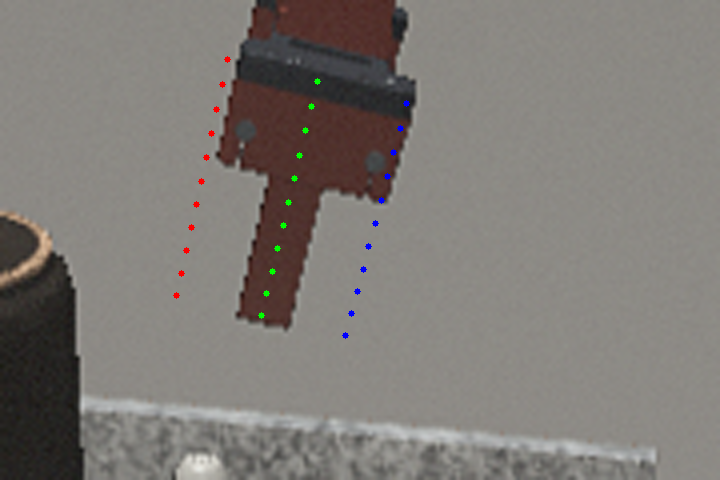

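View pics/s12.png

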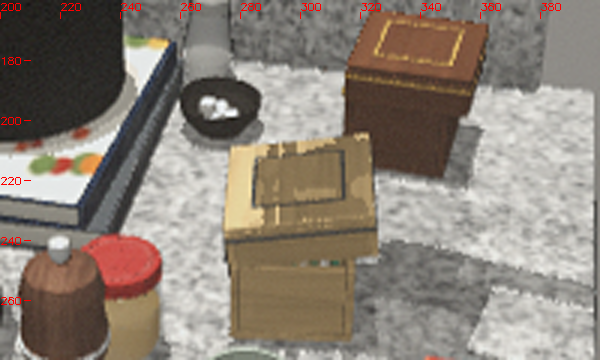

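```bash
cat >> kin.py <<'E'
LO=np.array([-2.97,-1.01,.21,-.96,.2,-2.98]);HI=np.array([2.97,2.36,2.38,4.11,2.71,2.98])
def full(tcp,Rm,q0=(0,.2,1.9)):
    g=np.asarray(tcp)-K[6]*Rm[:,2]
    r=least_squares(lambda q:wc(q,K)-g,q0,bounds=([-3,-1.2,0.1],[3,2.4,2.7])); q=r.x
    B=R.from_euler('z',q[0])*R.from_euler('y',q[1]+q[2])
    M=(B.inv()*R.from_matrix(Rm)*R.from_euler('z',-np.pi/2))
    w=M.as_euler('ZYZ')
    if w[1]<0: w=np.array([w[0]+np.pi,-w[1],w[2]+np.pi])
    w[0]=(w[0]+.96)%(2*np.pi)-.96; w[2]=(w[2]+np.pi)%(2*np.pi)-np.pi
    qq=np.r_[q,w]; return qq, np.minimum(qq-LO,HI-qq).min(), np.abs(r.fun).max()
def toolR(phi,th):
    f=np.array([np.cos(phi),np.sin(phi),0]);zz=np.array([0,0,1.])
    z=np.sin(th)*f-np.cos(th)*zz; x=np.cos(th)*f+np.sin(th)*zz
    return np.c_[x,np.cross(z,x),z]
E
python3 - <<'E'
from kin import *
T=toolT();print(read_state()['joint_positions'].round(3),full(T[:3,3],T[:3,:3])[0].round(3))
a=np.radians(25.5);X=np.array([np.cos(a),np.sin(a),0]);Y=np.array([-X[1],X[0],0]);e0=np.array([.4525,.036,0])
for sg in (1,-1):
 for back in (115,125,135,145,155):
  for th in (50,60):
    Rm=toolR(np.radians(back-180),np.radians(th))
    if sg<0: Rm=Rm@np.diag([-1,-1,1])
    out=[]
    for sx,y,z in ((-.0,.028,.033),(.02,.028,.11),(.08,.028,.15)):
        q,m,e=full(e0+sx*X+y*Y+[0,0,z],Rm); out.append((q.round(2).tolist(),m.round(2),e.round(3)))
    print(sg,back,th,out[0],[o[1:] for o in out[1:]])
E
```

```text
[0.344 0.103 1.687 0.132 1.175 1.208] [0.344 0.103 1.686 0.132 1.175 1.209]
1 115 50 ([0.65, 0.73, 2.06, 5.18, 0.99, -1.99], np.float64(-1.07), np.float64(0.0)) [(np.float64(-1.17), np.float64(0.0)), (np.float64(0.01), np.float64(0.0))]
1 115 60 ([0.73, 0.85, 2.02, 5.14, 1.14, -1.86], np.float64(-1.03), np.float64(0.0)) [(np.float64(-1.09), np.float64(0.0)), (np.float64(-1.12), np.float64(0.0))]
1 125 50 ([0.66, 0.72, 2.17, 4.97, 0.91, -1.89], np.float64(-0.86), np.float64(0.0)) [(np.float64(-1.01), np.float64(0.0)), (np.float64(-1.1), np.float64(0.0))]
1 125 60 ([0.76, 0.85, 2.15, 4.94, 1.07, -1.73], np.float64(-0.83), np.float64(0.0)) [(np.float64(-0.92), np.float64(0.0)), (np.float64(-0.97), np.float64(0.0))]
1 135 50 ([0.66, 0.73, 2.29, 4.69, 0.86, -1.73], np.float64(-0.58), np.float64(0.0)) [(np.float64(-0.8), np.float64(0.0)), (np.float64(-0.94), np.float64(0.0))]
1 135 60 ([0.77, 0.88, 2.27, 4.69, 1.05, -1.56], np.float64(-0.58), np.float64(0.0)) [(np.float64(-0.71), np.float64(0.0)), (np.float64(-0.79), np.float64(0.0))]
1 145 50 ([0.62, 0.76, 2.41, 4.35, 0.88, -1.54], np.flo
[... 1502 characters left out ...]
, np.float64(0.0)), (np.float64(-0.79), np.float64(0.0))]
-1 145 50 ([0.62, 0.76, 2.41, 4.35, 0.88, 1.6], np.float64(-0.24), np.float64(0.0)) [(np.float64(-0.52), np.float64(0.0)), (np.float64(-0.73), np.float64(0.0))]
-1 145 60 ([0.75, 0.94, 2.4, 4.39, 1.1, 1.8], np.float64(-0.28), np.float64(0.0)) [(np.float64(-0.43), np.float64(0.0)), (np.float64(-0.55), np.float64(0.0))]
-1 155 50 ([0.54, 0.84, 2.53, 3.98, 1.02, 1.8], np.float64(-0.15), np.float64(0.0)) [(np.float64(-0.15), np.float64(0.0)), (np.float64(-0.43), np.float64(0.0))]
-1 155 60 ([0.68, 1.08, 2.55, 4.08, 1.31, 2.02], np.float64(-0.17), np.float64(0.0)) [(np.float64(-0.13), np.float64(0.0)), (np.float64(-0.22), np.float64(0.0))]
```

```bash
python3 - <<'E'
from kin import *
a=np.radians(25.5);X=np.array([np.cos(a),np.sin(a),0]);Y=np.array([-X[1],X[0],0]);e0=np.array([.4525,.036,0])
for side,backs in (('L',range(60,180,10)),('R',range(190,310,10))):
 for back in backs:
  row=[]
  for th in range(20,75,5):
    Rm=toolR(np.radians(back-180),np.radians(th))
    ms=[]
    for sx,z in ((-.005,.035),(.005,.08)):
      y=.028*(1 if side=='L' else -1)
      m=max(full(e0+sx*X+y*Y+[0,0,z],Rm@S)[1] if full(e0+sx*X+y*Y+[0,0,z],Rm@S)[2]<.001 else -9 for S in (np.eye(3),np.diag([-1,-1,1])))
      ms.append(m)
    b=e0-.38*np.sin(np.radians(th))*np.array([-np.cos(np.radians(back)),-np.sin(np.radians(back)),0])
    row.append(f"{th}:{min(ms):.2f}({np.hypot(b[0]-.39,b[1]+.225):.2f})")
  print(side,back,' '.join(row))
E
```

```text
L 60 20:0.52(0.39) 25:0.57(0.42) 30:0.57(0.45) 35:0.54(0.48) 40:0.52(0.51) 45:0.49(0.53) 50:0.47(0.55) 55:0.45(0.57) 60:0.42(0.59) 65:0.40(0.61) 70:0.37(0.62)
L 70 20:0.49(0.40) 25:0.53(0.43) 30:0.51(0.46) 35:0.47(0.49) 40:0.44(0.51) 45:0.41(0.54) 50:0.39(0.56) 55:0.36(0.58) 60:0.34(0.60) 65:0.31(0.61) 70:0.29(0.62)
L 80 20:0.45(0.40) 25:0.48(0.43) 30:0.43(0.46) 35:0.39(0.49) 40:0.36(0.51) 45:0.32(0.54) 50:0.30(0.56) 55:0.27(0.58) 60:0.25(0.60) 65:0.23(0.61) 70:0.20(0.63)
L 90 20:0.40(0.40) 25:0.41(0.43) 30:0.35(0.46) 35:0.30(0.48) 40:0.26(0.51) 45:0.23(0.53) 50:0.20(0.56) 55:0.17(0.58) 60:0.15(0.59) 65:0.13(0.61) 70:0.11(0.62)
L 100 20:0.35(0.39) 25:0.34(0.42) 30:0.26(0.45) 35:0.20(0.48) 40:0.15(0.50) 45:0.11(0.53) 50:0.08(0.55) 55:0.06(0.57) 60:0.04(0.59) 65:0.02(0.60) 70:0.00(0.61)
L 110 20:0.31(0.38) 25:0.25(0.41) 30:0.15(0.44) 35:0.07(0.47) 40:0.01(0.49) 45:-1.18(0.51) 50:-1.20(0.54) 55:-1.17(0.56) 60:-1.14(0.57) 65:-1.12(0.59) 70:-1.10(0.60)
L 120 20:0.26(0.37) 25:0.15(0.40) 30:0.02(0.43) 35:-1.13(0.45) 40:-1.16(0.48) 45:-1.10(0.50) 50:-1.04(0.52) 55:-1.01(0.54) 60:-0.98(0.56) 
[... 2133 characters left out ...]
.03) 55:0.43(0.05) 60:0.45(0.06) 65:0.48(0.08) 70:0.50(0.09)
R 270 20:0.40(0.15) 25:0.42(0.12) 30:0.43(0.09) 35:0.45(0.08) 40:0.47(0.06) 45:0.49(0.06) 50:0.51(0.07) 55:0.54(0.08) 60:0.57(0.09) 65:0.59(0.10) 70:0.62(0.11)
R 280 20:0.45(0.16) 25:0.47(0.14) 30:0.50(0.12) 35:0.52(0.11) 40:0.55(0.11) 45:0.58(0.11) 50:0.61(0.12) 55:0.64(0.13) 60:0.67(0.14) 65:0.70(0.15) 70:0.74(0.15)
R 290 20:0.50(0.18) 25:0.53(0.16) 30:0.56(0.15) 35:0.60(0.15) 40:0.63(0.15) 45:0.67(0.15) 50:0.70(0.16) 55:0.74(0.17) 60:0.77(0.18) 65:0.81(0.19) 70:0.84(0.20)
R 300 20:0.54(0.20) 25:0.58(0.19) 30:0.62(0.18) 35:0.66(0.19) 40:0.70(0.19) 45:0.74(0.20) 50:0.79(0.21) 55:0.83(0.22) 60:0.86(0.23) 65:0.90(0.24) 70:0.85(0.25)
```

```bash
cat > plan.py <<'E'
from kin import *
a=np.radians(25.5);X=np.array([np.cos(a),np.sin(a),0]);Y=np.array([-X[1],X[0],0]);e0=np.array([.4525,.036,0])
def plan(back,th,eng=.014):
    t=np.radians(th);Rm=toolR(np.radians(back-180),t);f=np.array([np.cos(np.radians(back-180)),np.sin(np.radians(back-180)),0])
    Az=.062-.0113/np.sin(t)-.005
    tip=lambda s,z:e0+s*X+.048*Y+eng*f+np.array([0,0,z-eng/np.tan(t)])
    W=[('hi',np.array([.41,-.0,.30])),('pre',tip(-.05,Az))]+[(f'a{k}',tip(-.006+ds,Az+dz)) for k,(ds,dz) in enumerate([(0,0),(.008,.029),(.0195,.053),(.037,.0725),(.058,.085),(.0765,.093)])]
    return Rm,W
E
python3 - <<'E'
from plan import *
for back in (97,102,106):
  for th in (48,52,55):
    Rm,W=plan(back,th); print(back,th,[(n,full(w,Rm)[1].round(2)) for n,w in W])
Rm,W=plan(100,52)
for n,w in W: print(n,w.round(4),full(w,Rm)[0].round(2))
T=toolT();v=R.from_matrix(Rm@T[:3,:3].T).as_rotvec();print('direct rot',v.round(3),np.linalg.norm(v))
E
```

```text
97 48 [('hi', np.float64(0.19)), ('pre', np.float64(0.11)), ('a0', np.float64(0.13)), ('a1', np.float64(0.16)), ('a2', np.float64(0.17)), ('a3', np.float64(0.19)), ('a4', np.float64(0.19)), ('a5', np.float64(0.2))]
97 52 [('hi', np.float64(0.15)), ('pre', np.float64(0.1)), ('a0', np.float64(0.12)), ('a1', np.float64(0.13)), ('a2', np.float64(0.15)), ('a3', np.float64(0.16)), ('a4', np.float64(0.16)), ('a5', np.float64(0.16))]
97 55 [('hi', np.float64(0.12)), ('pre', np.float64(0.09)), ('a0', np.float64(0.1)), ('a1', np.float64(0.12)), ('a2', np.float64(0.13)), ('a3', np.float64(0.14)), ('a4', np.float64(0.14)), ('a5', np.float64(0.14))]
102 48 [('hi', np.float64(0.16)), ('pre', np.float64(0.05)), ('a0', np.float64(0.07)), ('a1', np.float64(0.1)), ('a2', np.float64(0.12)), ('a3', np.float64(0.13)), ('a4', np.float64(0.15)), ('a5', np.float64(0.15))]
102 52 [('hi', np.float64(0.12)), ('pre', np.float64(0.03)), ('a0', np.float64(0.05)), ('a1', np.float64(0.07)), ('a2', np.float64(0.09)), ('a3', np.float64(0.1)), ('a4', np.float64(0.11)), ('a5', np.float64(0.12))]
102 55 [('hi', np.float
[... 706 characters left out ...]
64(-1.2)), ('a1', np.float64(0.01)), ('a2', np.float64(0.02)), ('a3', np.float64(0.04)), ('a4', np.float64(0.04)), ('a5', np.float64(0.05))]
hi [ 0.41 -0.    0.3 ] [ 0.54  0.25  1.88 -0.83  1.49 -2.49]
pre [0.3891 0.044  0.0317] [ 0.65  0.76  2.01 -0.9   1.11 -1.94]
a0 [0.4289 0.063  0.0317] [ 0.63  0.77  1.91 -0.88  1.16 -2.02]
a1 [0.4361 0.0664 0.0607] [ 0.63  0.72  1.89 -0.86  1.2  -2.08]
a2 [0.4465 0.0713 0.0847] [ 0.62  0.68  1.86 -0.85  1.25 -2.13]
a3 [0.4622 0.0789 0.1042] [ 0.62  0.66  1.82 -0.84  1.29 -2.19]
a4 [0.4812 0.0879 0.1167] [ 0.61  0.65  1.77 -0.83  1.32 -2.23]
a5 [0.4979 0.0959 0.1247] [ 0.61  0.66  1.72 -0.82  1.35 -2.27]
direct rot [-0.36 -0.76 -1.99] 2.1602261065389783
```

```bash
python3 -m inch '[[[-0.9,-4.6,0,0,0,0.148,0],[-0.9,-4.6,0,0,0,0.148,0],[-0.9,-4.6,0,0,0,0.148,0],[-0.9,-4.6,0,0,0,0.148,0],[0,0,0,0,0,0.148,0]]]' ; python3 -m inch '[[[0,0,0,0,0,0.148,0],[0,0,0,0,0,0.148,0],[0,0,0,0,0,0.148,0],[0,0,0,0,0,0.148,0],[0,0,0,0,0,0.148,0]]]'; python3 - <<'E'
from h import *
T=toolT();print(T.round(3),read_state()['joint_positions'].round(2))
crop(get_image('scene')[:,:,::-1],200,0,260,290,2,'pics/s13.png')
E
```

```text
clock: 6.45
ee_pos: [0.427, 0.1285, 0.2929]
ee_rot: [-2.357, -1.802, -0.174]
force: [1.4, 0.6, 0.6]
grip_width: 0.0003
clock: 6.95
ee_pos: [0.4279, 0.1322, 0.2929]
ee_rot: [-1.524, -2.511, -0.073]
force: [0.3, 0.6, 0.1]
grip_width: 0.0005
[[-0.447  0.883 -0.147  0.428]
 [ 0.873  0.466  0.147  0.132]
 [ 0.198 -0.063 -0.978  0.293]
 [ 0.     0.     0.     1.   ]] [ 0.02  0.14  1.65  0.15  1.5  -0.49]
```

View pics/s13.png

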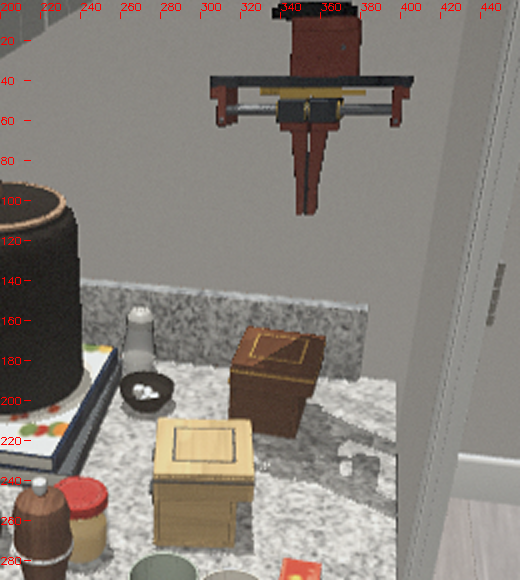

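```bash
python3 -m inch '[[[-0.2,-2,0,0,0,0.148,0],[-0.2,-2,0,0,0,0.148,0],[-0.2,-2,0,0,0,0.148,0],[-0.2,-2,0,0,0,0.148,0],[-0.2,-1,0,0,0,0.148,0]]]' ; python3 -m inch '[[[0,0,0,0,0,0.148,0],[0,0,0,0,0,0.148,0],[0,0,0,0,0,0.148,0],[0,0,0,0,0,0.148,0],[0,0,0,0,0,0.148,0]]]';  python3 -m inch '[[[0,0,0,0,0,0.148,0],[0,0,0,0,0,0.148,0],[0,0,0,0,0,0.148,0],[0,0,0,0,0,0.148,0],[0,0,0,0,0,0.148,0]]]'; python3 - <<'E'
from plan import *
T=toolT();print(T.round(3),read_state()['joint_positions'].round(2))
for back in (100,):
    Rm,W=plan(back,52);v=R.from_matrix(Rm@T[:3,:3].T).as_rotvec();print(v.round(3),np.linalg.norm(v))
E
```

```text
clock: 7.5
ee_pos: [0.418, 0.0412, 0.2932]
ee_rot: [-0.517, -2.888, 0.038]
force: [0.6, -0.9, -0.2]
grip_width: 0.0006
clock: 8.0
ee_pos: [0.418, 0.0425, 0.2932]
ee_rot: [0.568, -2.899, 0.144]
force: [-0.8, -0.0, 0.6]
grip_width: 0.0006
clock: 8.5
ee_pos: [0.4179, 0.0425, 0.2931]
ee_rot: [1.601, -2.533, 0.235]
force: [-0.6, 0.5, 0.1]
grip_width: 0.0002
[[-0.426 -0.904 -0.032  0.418]
 [-0.883  0.423 -0.203  0.043]
 [ 0.197 -0.059 -0.979  0.293]
 [ 0.     0.     0.     1.   ]] [ 0.12  0.07  1.73 -0.2   1.4  -2.54]
[-0.705  0.151  0.565] 0.9159562136569355
```

```bash
python3 - <<'E'
from plan import *
T=toolT();Rm,W=plan(100,52);v=R.from_matrix(Rm@T[:3,:3].T).as_rotvec()
for k in range(8):
    q,m,e=full(T[:3,3],R.from_rotvec(v*k/7).as_matrix()@T[:3,:3]);print(k,q.round(2),m.round(2),e.round(4))
print(v/7, W[1],W[2])
for w in (np.array([.385,.035,.2]),): print(full(w,Rm))
E
```

```text
0 [ 0.12  0.07  1.73 -0.2   1.4  -2.54] 0.44 0.0
1 [ 0.2   0.1   1.72 -0.3   1.42 -2.52] 0.46 0.0
2 [ 0.28  0.13  1.72 -0.39  1.44 -2.5 ] 0.48 0.0
3 [ 0.36  0.16  1.73 -0.48  1.46 -2.49] 0.48 0.0
4 [ 0.43  0.2   1.74 -0.56  1.48 -2.48] 0.4 0.0
5 [ 0.49  0.23  1.76 -0.64  1.5  -2.47] 0.32 0.0
6 [ 0.55  0.27  1.79 -0.72  1.52 -2.46] 0.24 0.0
7 [ 0.61  0.3   1.82 -0.8   1.53 -2.46] 0.16 0.0
[-0.1006864   0.02154403  0.08074688] ('pre', array([0.38913728, 0.04401123, 0.0317221 ])) ('a0', array([0.42885103, 0.06295372, 0.0317221 ]))
(array([ 0.6360894 ,  0.41488138,  1.96330501, -0.80442351,  1.36721811,
       -2.25504776]), np.float64(0.15557648761758647), np.float64(8.215650382226158e-15))
```

```bash
python3 -m inch '[[[-0.5,0,0,-0.101,0.0215,0.081,0],[-0.5,0,0,-0.101,0.0215,0.081,0],[-0.5,0,0,-0.101,0.0215,0.081,0],[-0.5,0,0,-0.101,0.0215,0.081,0],[-0.5,0,0,-0.101,0.0215,0.081,0]]]' ; python3 -m inch '[[[-0.5,0,-1,-0.101,0.0215,0.081,0],[-0.5,0,-2,-0.101,0.0215,0.081,0],[0,0,-3,0,0,0,0],[0,0,-3,0,0,0,0]]]'; python3 - <<'E'
from plan import *
T=toolT();print(T.round(3),read_state()['joint_positions'].round(2))
Rm,W=plan(100,52);v=R.from_matrix(Rm@T[:3,:3].T).as_rotvec();print(v.round(3),np.linalg.norm(v))
cv2.imwrite('pics/s14.png',get_image('scene')[:,:,::-1])
cv2.imwrite('pics/t14.png',get_image('top')[:,:,::-1])
im=get_image('wrist')[:,:,::-1];cv2.imwrite('pics/w14.png',im);np.save('T14.npy',T)
E
```

```text
clock: 9.0
ee_pos: [0.3934, 0.0425, 0.2938]
ee_rot: [1.811, -1.841, 0.744]
force: [-0.9, -0.1, -0.1]
grip_width: 0.0007
clock: 9.4
ee_pos: [0.3825, 0.0425, 0.2023]
ee_rot: [1.844, -1.548, 0.904]
force: [-0.4, -0.3, -0.3]
grip_width: 0.0003
[[ 0.105 -0.985  0.139  0.382]
 [-0.605 -0.175 -0.777  0.043]
 [ 0.789 -0.003 -0.614  0.202]
 [ 0.     0.     0.     1.   ]] [ 0.65  0.41  1.96 -0.8   1.38 -2.25]
[ 0.001  0.003 -0.001] 0.0033691234424217927
```

View pics/s14.png

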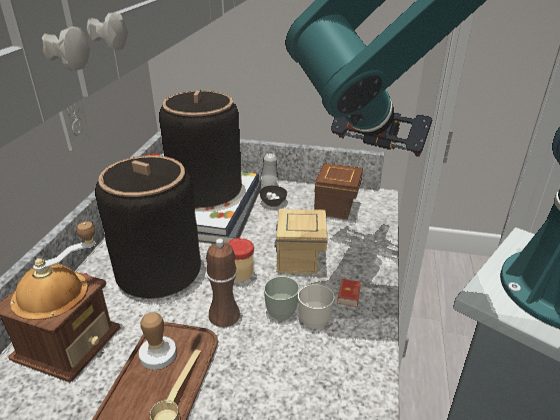

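View pics/t14.png

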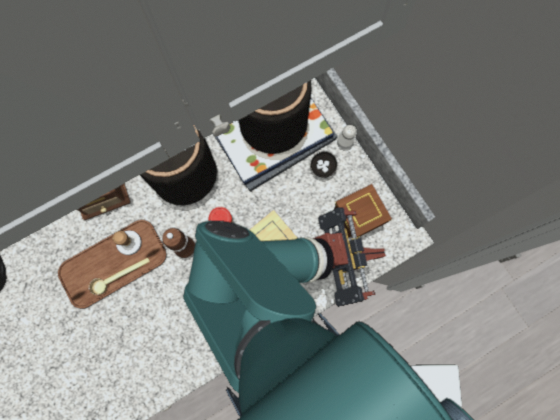

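View pics/w14.png

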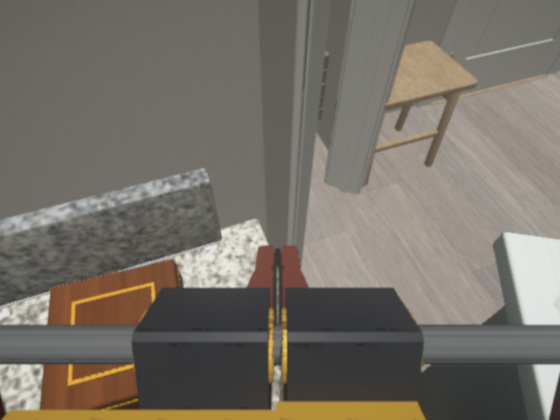

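```bash
python3 - <<'E'
from plan import *
T=np.array([[-0.447,0.883,-0.147,.428],[.873,.466,.147,.132],[.198,-.063,-.978,.293],[0,0,0,1]])
P=lambda x,y,d:proj('scene',T[:3,3]+x*T[:3,0]+y*T[:3,1]-d*T[:3,2])
print('tip',P(0,0,0))
for d in (.04,.05,.06,.07,.08,.09,.1): print(d,[P(x,y,d).round(0).tolist() for x,y in ((0,.085),(0,-.085),(.0,0))])
E
```

```text
tip [352.62190061 106.29177822]
0.04 [[309.0, 84.0], [400.0, 85.0], [354.0, 84.0]]
0.05 [[309.0, 78.0], [401.0, 80.0], [354.0, 79.0]]
0.06 [[309.0, 73.0], [401.0, 74.0], [354.0, 73.0]]
0.07 [[309.0, 67.0], [402.0, 68.0], [354.0, 68.0]]
0.08 [[309.0, 62.0], [402.0, 62.0], [355.0, 62.0]]
0.09 [[309.0, 56.0], [403.0, 57.0], [355.0, 56.0]]
0.1 [[309.0, 50.0], [403.0, 51.0], [355.0, 50.0]]
```

```bash
python3 - <<'E'
from plan import *
T=np.load('T14.npy')
crop('pics/w14.png',20,240,200,180,4,'pics/w14c.png')
c=e0+.0475*X
for n,p in {'BL':(.0475,.048,.095),'BR':(.0475,-.048,.095),'FR':(-.0475,-.048,.095),'FL':(-.0475,.048,.095)}.items():
    w=c+p[0]*X+p[1]*Y+[0,0,p[2]]; print(n,w.round(3),proj('wrist',w,T).round(1))
E
```

```text
BL [0.518 0.12  0.095] [ 41.6 428. ]
BR [0.559 0.034 0.095] [ 54.1 289.8]
FR [ 0.473 -0.007  0.095] [178.1 260.6]
FL [0.432 0.079 0.095] [194.4 383.8]
```

View pics/w14c.png

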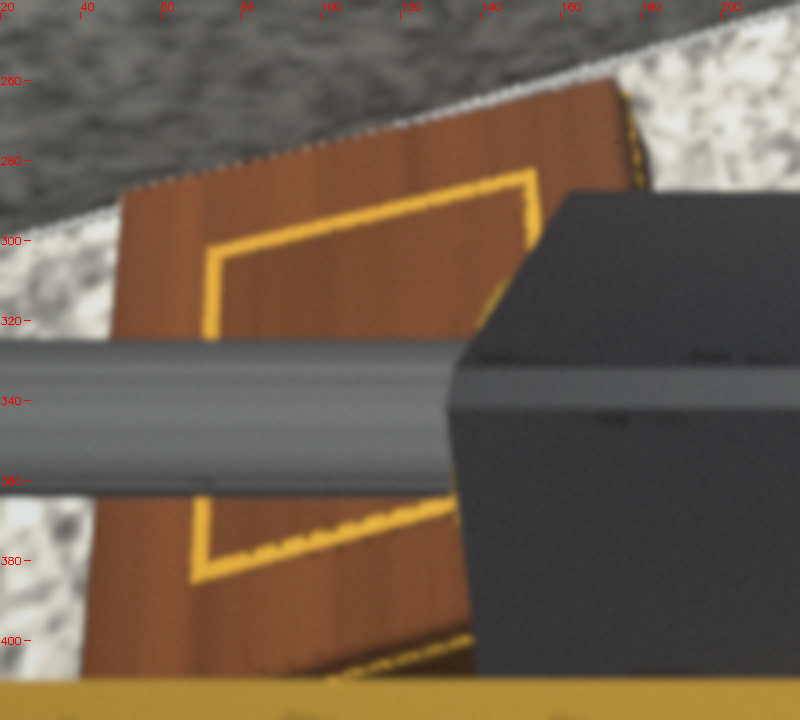

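```bash
sed -i 's/e0=np.array(\[.4525,.036,0\])/e0=np.array([.4556,.0353,0])/; s/eng=.014/eng=.016/' plan.py; python3 -m inch '[[[0,0,0,-0.018,0.1,0.08,0],[0,0,0,-0.018,0.1,0.08,0],[0,0,0,0,0,0,0]]]'; python3 - <<'E'
from plan import *
T=toolT();print(T.round(3))
Rm,W=plan(100,52)
p=T[:3,3]
for n,w in W[1:]:
    q,m,e=full(w,T[:3,:3]);print(n,w.round(4),'step cm',((w-p)*100).round(2),m.round(2));p=w
E
```

```text
clock: 9.85
ee_pos: [0.3842, 0.0423, 0.2056]
ee_rot: [1.988, -1.273, 0.785]
force: [-0.8, -0.0, 0.3]
grip_width: 0.0005
[[ 0.351 -0.926  0.141  0.384]
 [-0.541 -0.324 -0.776  0.042]
 [ 0.764  0.196 -0.615  0.206]
 [ 0.     0.     0.     1.   ]]
pre [0.3926 0.0413 0.0302] step cm [  0.84  -0.1  -17.54] 0.05
a0 [0.4323 0.0603 0.0302] step cm [3.97 1.89 0.  ] 0.07
a1 [0.4395 0.0637 0.0592] step cm [0.72 0.34 2.9 ] 0.09
a2 [0.4499 0.0687 0.0832] step cm [1.04 0.5  2.4 ] 0.1
a3 [0.4657 0.0762 0.1027] step cm [1.58 0.75 1.95] 0.12
a4 [0.4846 0.0853 0.1152] step cm [1.9  0.9  1.25] 0.12
a5 [0.5013 0.0932 0.1232] step cm [1.67 0.8  0.8 ] 0.13
```

```bash
python3 -m inch '[[[0.2,0,-4,0,0,0,0],[0.2,0,-4,0,0,0,0],[0.2,0,-4,0,0,0,0],[0.2,-0.1,-3,0,0,0,0]]]'; python3 - <<'E'
from plan import *
crop(get_image('scene')[:,:,::-1],240,80,200,200,3,'pics/s15.png')
crop(get_image('top')[:,:,::-1],250,150,200,200,3,'pics/t15.png')
E
```

```text
clock: 10.25
ee_pos: [0.3924, 0.0417, 0.0534]
ee_rot: [1.986, -1.278, 0.787]
force: [0.1, -0.6, 0.4]
grip_width: 0.0004
```

View pics/s15.png

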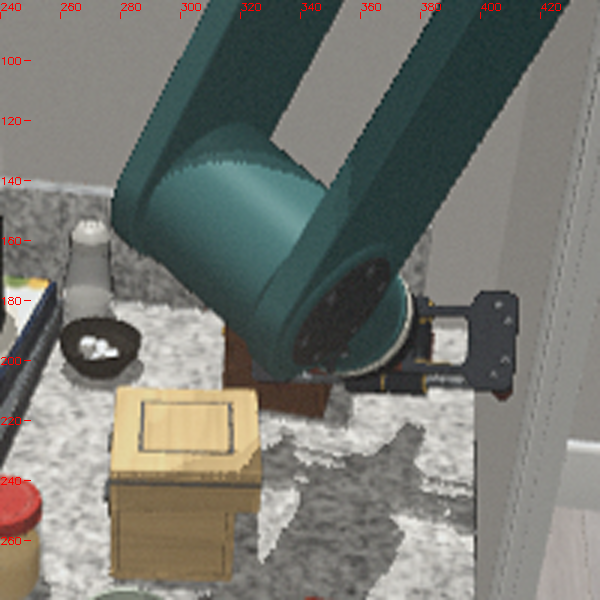

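View pics/t15.png

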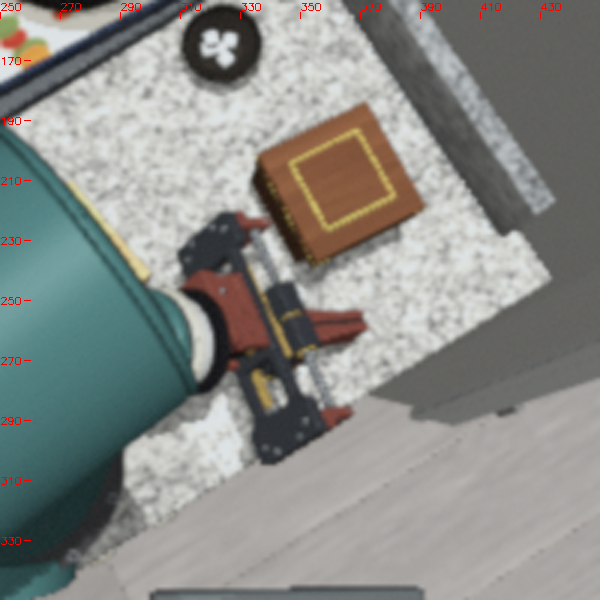

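```bash
python3 -m inch '[[[0,0,-1.2,0,0,0,0],[0,0,-1.1,0,0,0,0],[0.9,0.4,0,0,0,0,0],[0.9,0.4,0,0,0,0,0]]]'; python3 -m inch '[[[0.7,0.35,0,0,0,0,0],[0.7,0.35,0,0,0,0,0]]]'; python3 - <<'E'
from plan import *
T=toolT();print('tip box s,y:',((T[:3,3]-e0)@X).round(4),((T[:3,3]-e0)@Y).round(4))
crop(get_image('top')[:,:,::-1],280,170,120,120,5,'pics/t16.png')
E
```

```text
clock: 10.75
ee_pos: [0.4108, 0.0499, 0.0321]
ee_rot: [1.988, -1.272, 0.786]
force: [0.5, 0.0, 0.2]
grip_width: 0.0006
clock: 10.95
ee_pos: [0.4251, 0.0571, 0.0319]
ee_rot: [1.988, -1.273, 0.786]
force: [0.4, -1.0, -0.4]
grip_width: 0.0005
tip box s,y: -0.0181 0.0328
```

View pics/t16.png

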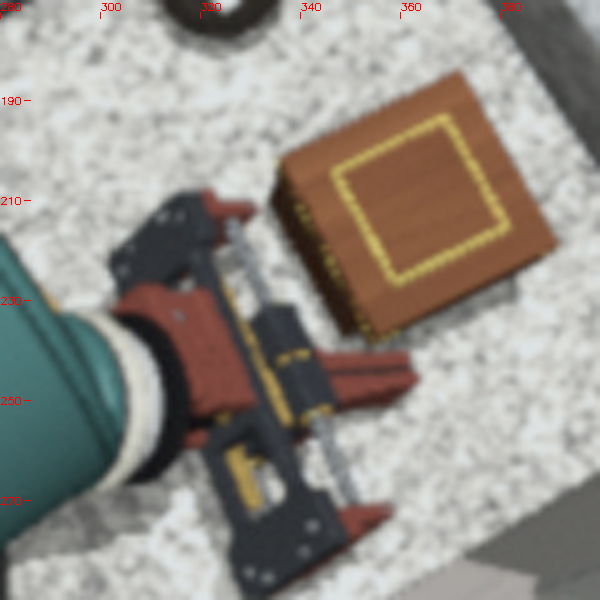

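```bash
python3 -m inch '[[[0,0,-0.2,0,0,0,0],[0.5,0.2,0,0,0,0,0],[0.4,0.2,0,0,0,0,0],[0,0,0,0,0,0,0]]]'; python3 - <<'E'
from plan import *
T=toolT();print('tip box s,y:',((T[:3,3]-e0)@X).round(4),((T[:3,3]-e0)@Y).round(4))
crop(get_image('top')[:,:,::-1],280,170,120,120,5,'pics/t17.png')
E
```

```text
clock: 11.4
ee_pos: [0.4335, 0.0608, 0.0293]
ee_rot: [1.988, -1.272, 0.785]
force: [-0.0, 0.6, 0.2]
grip_width: 0.0006
tip box s,y: -0.009 0.0325
```

View pics/t17.png

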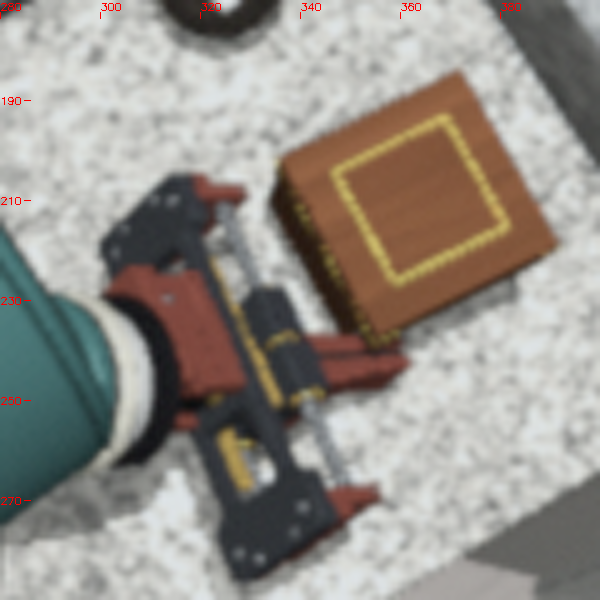

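```bash
python3 -m inch '[[[0.2,0.1,0,0,0,0,0],[0,0,0.6,0,0,0,0],[0.05,0,0.8,0,0,0,0],[0.15,0.1,1,0,0,0,0]]]'; python3 - <<'E'
from plan import *
crop(get_image('top')[:,:,::-1],280,170,120,120,5,'pics/t18.png')
E
```

```text
clock: 11.85
ee_pos: [0.4363, 0.0622, 0.054]
ee_rot: [1.987, -1.271, 0.784]
force: [-0.9, -0.6, -1.2]
grip_width: 0.0003
```

View pics/t18.png

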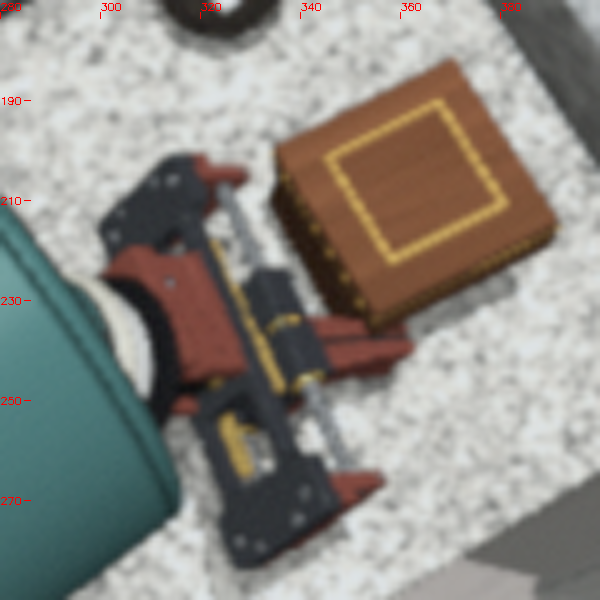

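```bash
python3 -m inch '[[[0.4,0.2,1,0,0,0,0],[0.5,0.25,1,0,0,0,0],[0.6,0.3,0.9,0,0,0,0]]]'; python3 - <<'E'
from plan import *
crop(get_image('top')[:,:,::-1],280,170,120,120,5,'pics/t19.png')
E
```

```text
clock: 12.2
ee_pos: [0.452, 0.07, 0.0835]
ee_rot: [1.987, -1.272, 0.784]
force: [-1.5, 0.5, -0.7]
grip_width: 0.0007
```

View pics/t19.png

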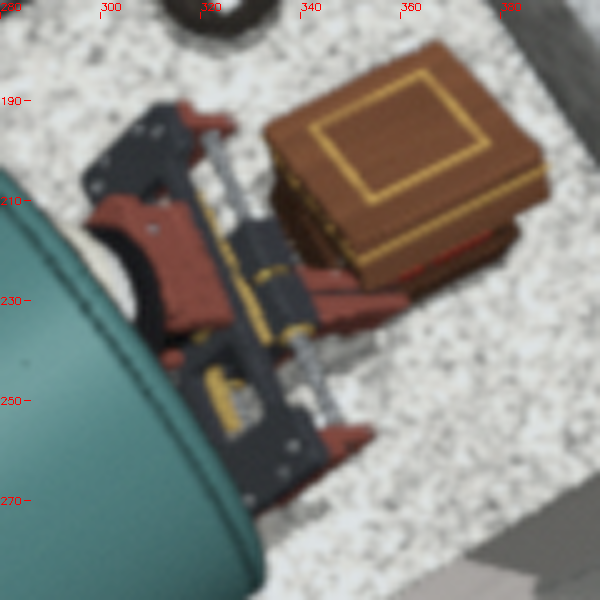

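```bash
python3 -m inch '[[[0.7,0.35,1,0,0,0,0],[0.8,0.4,0.9,0,0,0,0],[0.9,0.45,0.7,0,0,0,0]]]'; python3 - <<'E'
from plan import *
crop(get_image('top')[:,:,::-1],280,170,120,120,5,'pics/t20.png')
E
```

```text
clock: 12.55
ee_pos: [0.4767, 0.0824, 0.1093]
ee_rot: [1.988, -1.272, 0.785]
force: [-0.7, 0.7, -0.9]
grip_width: 0.0004
```

View pics/t20.png

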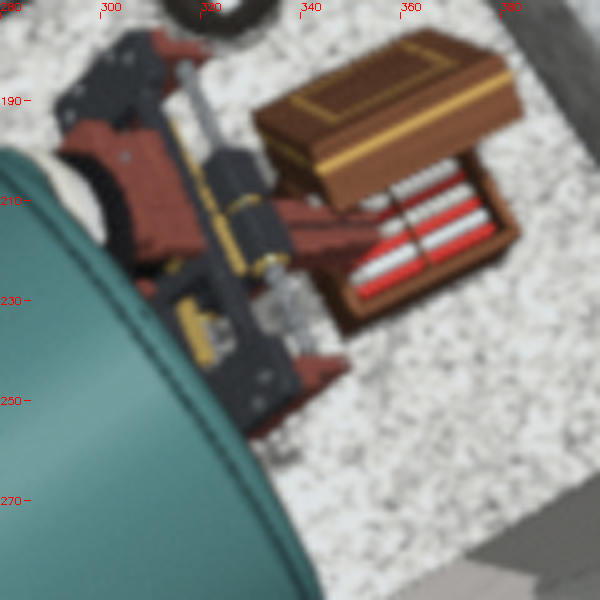

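```bash
python3 -m inch '[[[0.9,0.45,0.6,0,0,0,0],[0.9,0.45,0.5,0,0,0,0],[0.9,0.45,0.4,0,0,0,0],[0.6,0.3,0,0,0,0,0]]]'; python3 - <<'E'
from plan import *
crop(get_image('top')[:,:,::-1],280,170,120,120,5,'pics/t21.png')
E
```

```text
clock: 13.0
ee_pos: [0.5103, 0.0991, 0.1239]
ee_rot: [1.988, -1.273, 0.786]
force: [-0.3, -0.3, -0.3]
grip_width: 0.001
```

View pics/t21.png

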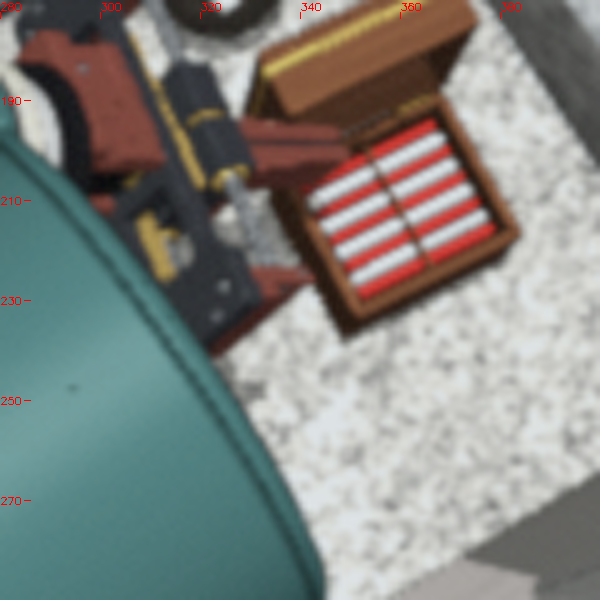

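```bash
python3 -m inch '[[[0,0,0,0,0,0,0],[-1.8,-0.9,0.5,0,0,0,0],[-1.8,-0.9,2,0,0,0,0],[-1.5,-0.7,4,0,0,0,0],[0,0,4.5,0,0,0,0]]]';  python3 -m inch '[[[-1.5,0,4.5,0,0,0,0],[-1.5,0,3,0,0,0,0],[0,0,0,0,0,0,0],[0,0,0,0,0,0,0],[0,0,0,0,0,0,0]]]'; python3 - <<'E'
from plan import *
cv2.imwrite('pics/t22.png',get_image('top')[:,:,::-1])
cv2.imwrite('pics/s22.png',get_image('scene')[:,:,::-1])
E
```

```text
clock: 13.55
ee_pos: [0.4542, 0.0715, 0.2333]
ee_rot: [1.985, -1.266, 0.779]
force: [2.1, 1.1, 0.1]
grip_width: 0.0003
clock: 14.05
ee_pos: [0.4274, 0.0731, 0.3072]
ee_rot: [1.987, -1.27, 0.783]
force: [0.5, -0.4, -0.1]
grip_width: 0.0003
```

View pics/t22.png

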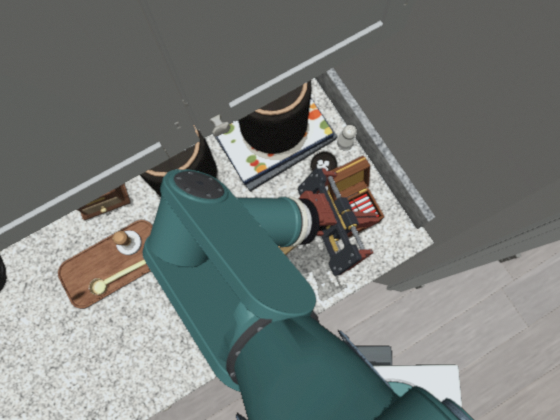

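View pics/s22.png

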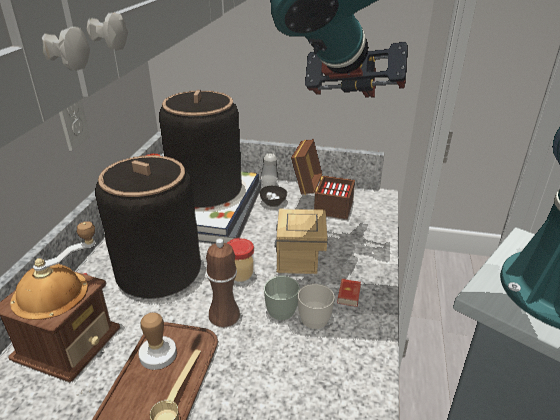

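The dark lid stands open (about 307,165 in the scene view) and the pale lid is shut (302,225). I'll let it settle, then compare positions with the first picture.

```bash
python3 -m inch '[[[0,0,0,0,0,0,0],[0,0,0,0,0,0,0],[0,0,0,0,0,0,0],[0,0,0,0,0,0,0],[0,0,0,0,0,0,0]]]'; python3 - <<'E'
from plan import *
im=get_image('scene')[:,:,::-1];cv2.imwrite('pics/s23.png',im)
a=cv2.imread('pics/scene0.png')
for n,(x,y,w,h) in {'pale base':(277,246,44,30),'dark base':(314,190,40,30),'green':(262,276,40,46),'cream':(297,286,38,44),'honey':(230,238,26,44),'salt':(260,150,20,36),'sugar':(262,186,28,22),'matches':(334,274,32,34)}.items():
    t=a[y:y+h,x:x+w];r=cv2.matchTemplate(im[y-8:y+h+8,x-8:x+w+8].copy(),t,cv2.TM_CCOEFF_NORMED);_,m,_,l=cv2.minMaxLoc(r);print(n,'shift px',l[0]-8,l[1]-8,round(m,3))
A=np.hstack([cv2.resize(i[140:320,220:400],None,fx=2.2,fy=2.2,interpolation=cv2.INTER_CUBIC) for i in (a,im)]);cv2.imwrite('pics/cmp.png',A);print(read_state()['force'])
E
```

```text
clock: 14.65
ee_pos: [0.4278, 0.0734, 0.3083]
ee_rot: [1.987, -1.272, 0.785]
force: [-0.3, -0.0, 0.9]
grip_width: 0.0006
pale base shift px 0 1 0.228
dark base shift px 0 1 0.469
green shift px 0 0 0.876
cream shift px 0 0 0.676
honey shift px 0 0 0.905
salt shift px 0 0 0.867
sugar shift px 0 0 0.792
matches shift px 0 0 0.743
[-1.01913425 -0.76331402  0.717025  ]
```

View pics/cmp.png

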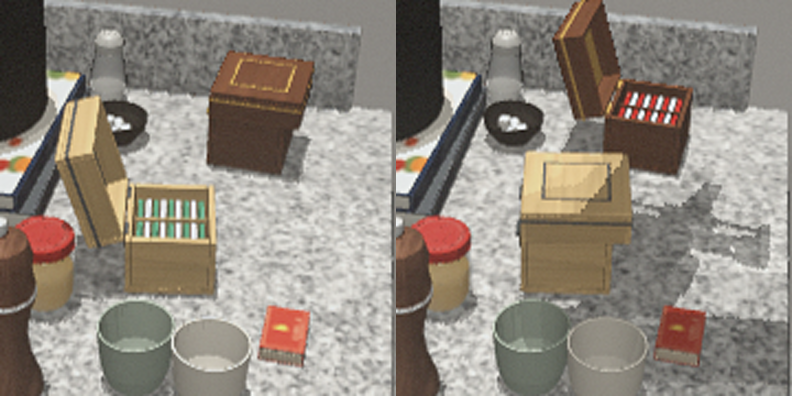

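Nothing has shifted visibly: base corners and bystanders are at the same pixels as before. The arm is clear, so I'm handing in.

```bash
python3 -c "
from workcell import *
print(close_job())"
```

```text
the job is handed in; nothing more can be done
None
```

Both lids are changed over and the job is handed in, at about 14.7 s of the 64 s. I pushed the pale lid over from behind and it fell shut. I then lifted the dark lid by its front lip with the fingertips and swung it back until it rested open against its stop.

**Last checks:**
- **Lids:** the final scene picture shows the pale lid shut and the dark lid resting open, with the arm clear of everything.
- **Cups, jar, shaker, bowl and matchbox:** image matching against the first picture shows no shift (0 px).
- **Boxes:** the match gave at most 1 px, but with weak scores (0.23 for the pale box, 0.47 for the dark). The lids and shadows had changed those patches. By eye, the base corners are where they were.

**One lapse:** on the first pull the pale lid wedged briefly against the tilted fingers, and the wrist read about 16 N. I raised and straightened the tool and finished that push at the sensor's noise level, about 1–2 N. The dark lid took about 2 N. I saw no movement of the pale box from the wedging.

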